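# Tuck the keyboard away behind the gas tap

### The job

Clear the bench for the logbook: with the fingertips, push the keyboard into its bay at the back, between the blue network switch and the grey interface box, until it lies flat against the white upstand along its whole length, its space bar edge still to the front. The gas tap stands before one end of the bay, so angle the keyboard, push that end in behind the tap first, then push the other end round. Slide it only, do not lift or tip it, do not bang or turn the gas tap, and leave everything else where it stands.

Things in the scene. Friction and masses are not known exactly. Their poses are not given: they have to be found in the camera images.
- keyboard: Compact light grey keyboard with white keys, loose on the bench, about 0.55 kg, sliding on its underside (friction varies). Case 102 mm deep (its x) x 292 mm long (its y) x 24 mm high with square vertical sides; the keys rise to 33 mm, set in 4 mm from the edges. Origin at the centre of its underside; +x points to the edge with the number row (the back edge), -x to the space bar edge, which starts roughly towards the robot.
- kb_back_left (a point): Back (number row) corner of the keyboard case at its +y end, 12 mm above the underside.
- kb_back_right (a point): Back corner of the keyboard case at its -y end, 12 mm above the underside.
- upstand: White service upstand fixed along the far side of the bench, 100 mm deep x 1100 mm long x 60 mm high, socket plates on top up to 66 mm. Origin at bench level on its front face (towards the robot), at the middle of its length and of the keyboard bay; +x points into it, +y along it to the left. Place and yaw vary. A parked keyboard has its origin 51 mm in front of this face.
- switch: Blue network switch, fixed, back against the upstand: 72 mm (x) x 150 mm (y) x 32 mm high, origin at the centre of its underside. It is the left end of the bay: the bay is the open bench before the upstand between switch and interface box, 336 to 348 mm long.
- interface_box: Light grey instrument interface box, fixed, right end of the bay, its back against the upstand: 72 mm (x) x 150 mm (y) x 42 mm high, origin at the centre of its underside.
- gas_tap: Gas tap, a post fixed before one end of the bay (left or right, 92 to 108 mm from its middle), axis 144 mm before the upstand face, so 124 mm free behind its foot. Steel foot 40 mm across, 10 mm high; white column 28 mm across; steel head 34 mm across at 92 to 114 mm; brass nozzle 38 mm to the front at 100 mm height; orange handle up to 137 mm. Origin at the foot, on the axis.
- tap_lever (a joint): Orange handle of the gas tap, a bar 50 x 14 mm at 123 to 136 mm height, turning about the upright axis of the post: 0 rad = shut (bar along y, as it starts), 1.57 = open. Turns with about 0.12 N m.
- blank_cap: Flat steel disc 48 mm across, flush in the bench (1 mm) in front of the other end of the bay, where a second tap could stand. No obstacle.
- mouse: Bystander: blue computer mouse, 100 x 58 x 32 mm. Origin at the centre of its underside.
- septa_jar: Bystander: small jar with red cap, 52 mm across, 62 mm high. Origin at the centre of its underside.
- solvent_bottle: Bystander: amber glass bottle with blue cap, 80 mm across, 170 mm high. Origin at the centre of its underside.
- mug: Bystander: white mug, 80 mm across plus handle, 92 mm high. Origin at the centre of its underside.
- vial_rack: Bystander: yellow vial rack with capped vials, 150 x 62 x 44 mm. Origin at the centre of its underside.
- logbook: Bystander: closed logbook with blue cover and black spine, 150 x 210 x 17 mm. Origin at the centre of its underside.
- marker: Bystander: white marker pen with red cap lying on the bench, 135 mm long, 17 mm thick. Origin at the centre of its underside.

How it is judged:
By the outcome, as a careful person would: the job done as asked, in the order asked, and still so for the second after the job is handed in, with the robot touching nothing.
It also fails if it takes over 72 s, if anything falls off the work surface, if the arm or the gripper's body presses on something with over 40 N, if the wrist force passes 120 N, or if a joint passes its speed limit or range.

### The arm

A 7-joint arm with a two-finger parallel gripper is mounted at the origin on the work surface. World frame = base frame: x ahead of the robot, y to its left, z up, the work surface at z = 0. Lengths are in m, angles in rad, forces in N, time in s.
With the tool pointing down it reaches from about 0.425 to 0.875 m from the base axis. Payload 8.4 kg.
Tool frame: the origin (TCP) lies between the finger pads; the fingertips stand 19 mm ahead of it and the grasp point (between the pads) is the TCP; y points along the fingers, x is the direction in which the jaws open and shut, and the axes are right-handed (so a half turn about y gives the same grasp; the last joint's range is limited). The gripper opens to 85 mm and grips with 20 to 120 N. Pads are 22 mm wide; open, the fingers measure 114 mm over their backs; the gripper's body (76 mm by 85 mm) begins 54 mm behind the grasp point. The pads swing forward as they close: fully open they stand 13 mm farther back than shut.
Start: joints at [-1.329, 0.333, 0.04, 1.465, -0.013, 1.343, -0.059], TCP at [0.217, 0.613, 0.25] pointing down, gripper open.
Joint ranges: [-2.58, 2.58], [-0.38, 2.09], [-1.3, 1.39], [0.25, 2.4], [-1.5, 4.64], [0.08, 2.09], [-2.65, 2.65]. Speed limits (rad/s): [2.22, 2.22, 2.79, 2.79, 3.14, 3.14, 3.14].

### API

Orientations are given as a unit quaternion [x, y, z, w].
In Python, from cell import manip, eyes, order, recognise, trace gives the robot as it stands.
- The arm moves only by the tool step_arm, never from a script. Its argument "motion" is a list that holds one entry, the list of rows, each a list of 7 numbers: the opening, from -1 (shut) to 1 (fully open), then the shift along the tool's x, y, z in cm, then the turn, a rotation vector about the tool's x, y, z in degrees. In form: [[[fingers, tx, ty, tz, ax, ay, az], ...]]. A call has 1 to 20 rows; each row is the pose to reach, as a shift and turn from the pose measured when the call began, along the tool's axes at that moment; what a row does not reach only later rows make up. A row lasts 1/12 s, in which the tool goes at most 41.7 mm and 7.16 degrees, less where a joint would pass 70% of its speed; a pose out of reach is approached as far as the arm can. A call with a gripper value outside its range is refused whole. The fingers move at their own pace and stop on an object; the grip force is fixed at half the most. Time passes only in rows, so rows that repeat a pose let the fingers close. It gives the time, the measured TCP pose, the force and the opening at its end, in the units of the state.
- manip.state(): the state, without advancing time (a new reading comes with each control period).
- eyes.read_camera(name): name is "scene" or "top" or "wrist"; returns a dict with "img" (420x560x3 uint8, red, green, blue), "K" (3x3 intrinsics, pixels), "rvec" (rotation vector, rad) and "tvec" (3), from world to camera coordinates, as OpenCV has them; the wrist camera has in their place "mount" (4x4, takes a point from camera to tool coordinates, whose origin is the TCP and whose axes are the tool frame's). Camera axes: x right, y down, z forward; pixel columns grow to the right and rows downward; lengths in m; the calibration is good to about 2 mm. The wrist camera is an equidistant fisheye: a pixel r from the principal point sees the ray r / f radians off the axis. A picture is of the moment at which its call begins: read the wrist's pose just before it. There is no depth.
- order.close_job(): hands the job in, once; it reports no verdict.
Trained networks look in a picture, given as the dict that the camera call returned (one of the last four; its "shot" number tells which), for a name from the list of things; names that differ only in an ending like _2 or _b are one class to them, and where a whole thing is asked for, a point or a joint stands for the part that bears it (a point fixed in the world has none). Each returns a list of dicts, best first, with "conf" (0 to 1); they miss things now and then, are a little off and sometimes report something else, mostly with a low value. They report only what shows in the picture. A call takes as long as a camera call.
- recognise(picture, label): "centre" ([column, row] in pixels, amid what is visible of it).
- trace(picture, label): "pixels" (420x560 bool, what is visible of it) and "centre" ([column, row] in pixels, amid what is visible of it).
The state is a dict: "clock": time; "qpos": joint angles; "qd": joint speeds; "tau": joint torques, N m; "tcp_pos": TCP position; "orientation": TCP orientation; "force": force on the tool from outside, world axes, zero at the start; "torque": the same for the moment, N m; "width": finger opening in m.
Only numpy, scipy, OpenCV 4.12 (cv2) and the standard library are available. Lean on these libraries where they do the work, as an engineer would, in place of code of your own. Each camera call takes 0.05 s, during which the arm holds its last target.

## Working session

There is one attempt and no reset: what is moved stays moved. The work goes in short steps, Python scripts to look and compute and a tool call to move; the robot and the scene stay as the last step left them, time stands still between calls to the robot, and variables do not carry over. Pictures are saved under pics/ and viewed, and the job is handed in when it is done.

Besides the shell and the picture viewer there is one more tool, called after ">>>" by a JSON object that holds its "name" and its "arguments". step_arm: Moves the arm, as the interface text tells. Its arguments: {"type":"object","properties":{"motion":{"type":"array"}},"required":["motion"]}

```bash
ls; mkdir -p pics; python3 - <<'E'
from cell import manip, eyes
import cv2
print(manip.state())
for n in ("scene","top"):
    p=eyes.read_camera(n); cv2.imwrite(f"pics/{n}0.png",p["img"][:,:,::-1]); print(n,p["K"],p["rvec"],p["tvec"])
E
```

```text
pics
{'clock': 0.0, 'qpos': array([-1.32922251,  0.33392625,  0.03984171,  1.46630276, -0.01337767,
        1.34334553, -0.05851592]), 'qd': array([ 0.00035546, -0.00048132,  0.00074055,  0.00020802,  0.00032837,
        0.00033198, -0.00148052]), 'tau': array([ 1.10898725e-05, -6.58550763e+01,  1.36558793e+00, -4.05571210e+01,
        1.67033920e-02,  1.24900477e-02, -9.55875720e-06]), 'tcp_pos': array([0.21710389, 0.61218738, 0.2493955 ]), 'orientation': array([ 0.57792691,  0.4075099 , -0.40844642, -0.57715483]), 'force': array([-0.45628169, -0.74840599, -0.24378145]), 'torque': array([-0.03239693, -0.01472131,  0.00705   ]), 'width': 0.08526640761515095}
scene [[398.3175459    0.         281.75716352]
 [  0.         398.3175459  203.18676721]
 [  0.           0.           1.        ]] [ 2.20156339  0.9839195  -0.37101363] [-0.40181393 -0.21029696  1.44760489]
top [[381.71529926   0.         278.22819123]
 [  0.         381.71529926 207.12231945]
 [  0.           0.           1.        ]] [ 2.14758073 -2.09467156  0.22536574] [0.02620231 0.52453163 1.07290137]
```

View pics/scene0.png

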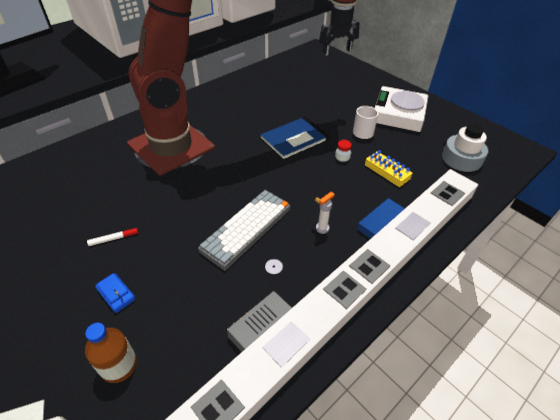

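View pics/top0.png

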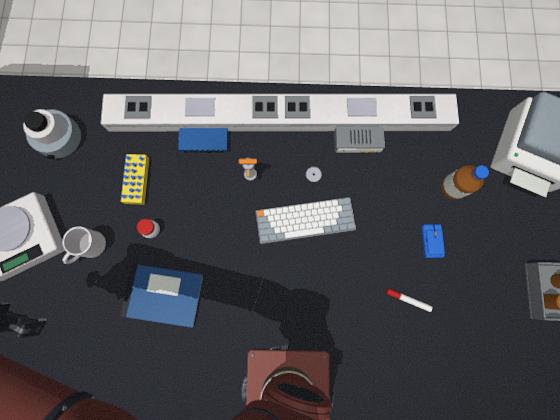

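```bash
cat > h.py <<'E'
import numpy as np, cv2
from scipy.optimize import minimize
from scipy.spatial.transform import Rotation as R
from cell import manip, eyes, order, recognise, trace
def box(lx,ly,z0,z1,cx=0,cy=0):
    return np.array([[cx+a*lx/2,cy+b*ly/2,z] for a in(-1,1) for b in(-1,1) for z in(z0,z1)])
def cyl(d,z0,z1):
    t=np.linspace(0,2*np.pi,24,endpoint=False)
    return np.array([[d/2*np.cos(a),d/2*np.sin(a),z] for a in t for z in(z0,z1)])
MODELS={'keyboard':[box(.102,.292,0,.024),box(.094,.284,0,.033)],
'switch':[box(.072,.150,0,.032)],'interface_box':[box(.072,.150,0,.042)],
'upstand':[box(.1,1.1,0,.06,cx=.05)],'blank_cap':[cyl(.048,0,.001)],
'gas_tap':[cyl(.04,0,.01),cyl(.028,0,.092),cyl(.034,.092,.114)]}
def place(P,x,y,yaw):
    c,s=np.cos(yaw),np.sin(yaw)
    return np.c_[x+c*P[:,0]-s*P[:,1], y+s*P[:,0]+c*P[:,1], P[:,2]]
def proj(p,P): return cv2.projectPoints(P.astype(float),p['rvec'],p['tvec'],p['K'],None)[0].reshape(-1,2)
def sil(p,name,q,S=4):
    m=np.zeros((420*S,560*S),np.uint8)
    for part in MODELS[name]:
        u=proj(p,place(part,*q)); h=cv2.convexHull(((u+.5)*S).astype(np.float32))
        cv2.fillConvexPoly(m,np.round(h*16).astype(np.int32),255,shift=4)
    return cv2.resize(m,(560,420),interpolation=cv2.INTER_AREA).astype(float)/255
def back(p,uv,z):
    Rm=cv2.Rodrigues(np.array(p['rvec'],float))[0]; t=np.array(p['tvec'],float).ravel()
    d=Rm.T@np.linalg.inv(p['K'])@np.array([uv[0],uv[1],1.]); o=-Rm.T@t
    return o+d*(z-o[2])/d[2]
def getmask(p,name):
    r=trace(p,name)
    return (r[0]['pixels'],r[0]['conf'],r[0]['centre']) if r else None
def fit(shots,name,q0,masks,free=(1,1,1)):
    free=np.array(free,bool); q0=np.array(q0,float)
    sc=np.array([.01,.01,.05])
    def full(v):
        q=q0.copy(); q[free]+=v*sc[free]; return q
    def cost(v):
        return sum(np.abs(sil(p,name,full(v))-m).sum()/m.sum() for p,m in zip(shots,masks))
    best=None
    r=minimize(cost,np.zeros(free.sum()),method='Nelder-Mead',options=dict(initial_simplex=np.vstack([np.zeros(free.sum()),np.eye(free.sum())*1.0]),xatol=.005,fatol=1e-5))
    r=minimize(cost,r.x,method='Nelder-Mead',options=dict(xatol=.005,fatol=1e-5))
    return full(r.x),r.fun
E
python3 - <<'E'
from h import *
s=manip.state(); print(R.from_quat(s['orientation']).as_matrix().round(3))
T=eyes.read_camera('top');S=eyes.read_camera('scene')
for n in ['upstand','keyboard','switch','interface_box','blank_cap','gas_tap']:
    a=getmask(T,n);b=getmask(S,n)
    print(n,a and (a[1],a[2],a[0].sum()),b and(b[1],b[2],b[0].sum()))
    if a is None or b is None: continue
    q0=list(back(T,a[2],.03 if n not in('blank_cap',) else 0)[:2])+[0]
    if n=='upstand': q0[0]-=.05
    if n=='keyboard': q0[2]=.1
    fr=(1,1,0) if n in('blank_cap','gas_tap') else (1,1,1)
    for lab,sh,mm in (('T',[T],[a[0]]),('S',[S],[b[0]]),('TS',[T,S],[a[0],b[0]])):
        q,f=fit(sh,n,q0,[m.astype(float) for m in mm],fr); print('  ',lab,q.round(4),round(f,3))
E
```

```text
[[ 0.334 -0.    -0.942]
 [ 0.942 -0.001  0.334]
 [-0.001 -1.    -0.   ]]
upstand (0.69, [281.1, 111.1], np.int64(12664)) (0.98, [320.4, 312.4], np.int64(16191))
   T [0.7851 0.0377 0.0337] 0.066
   S [0.7831 0.035  0.033 ] 0.029
   TS [0.7839 0.0377 0.0307] 0.096
keyboard (0.81, [304.0, 223.2], np.int64(3235)) (0.67, [244.2, 229.8], np.int64(3195))
   T [ 0.4927 -0.0447  0.1629] 0.043
   S [ 0.4922 -0.0482  0.178 ] 0.033
   TS [ 0.4926 -0.0469  0.1682] 0.089
switch (0.97, [202.7, 139.8], np.int64(1227)) (0.79, [380.3, 216.4], np.int64(883))
   T [0.7412 0.2789 0.023 ] 0.041
   S [0.7281 0.2771 0.192 ] 0.329
   TS [0.7395 0.2787 0.0351] 0.484
interface_box (0.55, [359.2, 139.7], np.int64(1252)) (0.59, [257.0, 319.2], np.int64(1712))
   T [ 0.7547 -0.2092  0.0531] 0.073
   S [ 0.7432 -0.2121  0.0376] 0.351
   TS [ 0.7531 -0.2108  0.0311] 0.447
blank_cap (0.69, [314.1, 174.7], np.int64(173)) (0.62, [273.1, 264.6], np.int64(171))
   T [ 0.6435 -0.07    0.    ] 0.071
   S [ 0.6408 -0.0694  0.    ] 0.212
   TS [ 0.6428 -0.0704  0.    ] 0.298
gas_tap (0.6, [248.5, 167.7], np.int64(247)) (0.57, [321.5, 214.1], np.int64(405))
   T [0.6393 0.1289 0.    ] 0.264
   S [0.6328 0.13   0.    ] 0.197
   TS [0.6348 0.1279 0.    ] 0.533
```

```bash
cat >> h.py <<'E'
U=(0.784,0.0377,0.032)
def U2W(X,Y,yaw=0):
    c,s=np.cos(U[2]),np.sin(U[2]); return np.array([U[0]+c*X-s*Y,U[1]+s*X+c*Y,U[2]+yaw])
def W2U(x,y,yaw=0):
    c,s=np.cos(U[2]),np.sin(U[2]); dx,dy=x-U[0],y-U[1]; return np.array([c*dx+s*dy,-s*dx+c*dy,yaw-U[2]])
def mv(x,y,z,a=None,s=None):
    "row numbers (cm,deg) to world tcp target, tool x azimuth a in deg"
    s=s or manip.state(); M=R.from_quat(s['orientation']).as_matrix(); d=np.array([x,y,z])-s['tcp_pos']
    t=M.T@d*100
    r=np.zeros(3)
    if a is not None:
        a=np.radians(a); X=np.array([np.cos(a),np.sin(a),0]);Y=np.array([0,0,-1.]);G=np.c_[X,Y,np.cross(X,Y)]
        r=np.degrees(R.from_matrix(M.T@G).as_rotvec())
    return np.r_[t.round(2),r.round(1)].tolist()
def st():
    s=manip.state(); M=R.from_quat(s['orientation']).as_matrix()
    print('t',round(s['clock'],2),'tcp',s['tcp_pos'].round(4),'a',round(float(np.degrees(np.arctan2(M[1,0],M[0,0]))),1),'U',W2U(*s['tcp_pos'][:2]).round(4)[:2],'F',s['force'].round(1),'w',round(s['width'],4),'q',s['qpos'].round(2),'R',round(float(np.hypot(*s['tcp_pos'][:2])),3)); return s
E
python3 - <<'E'
from h import *
s=st()
print(eyes.read_camera('wrist')['mount'])
for n,q in dict(kb=(.4926,-.0469,.1682),sw=(.7395,.2787,.0351),ib=(.7531,-.2108,.0311),tap=(.6348,.1279,0),cap=(.6428,-.0704,0)).items(): print(n,W2U(*q).round(4))
print(mv(.45,.35,.24,100)); print(mv(.424,-.0737,.2,99.6));
E
```

```text
t 0.8 tcp [0.2173 0.6126 0.2503] a 70.5 U [-0.5481  0.5927] F [-0.1  0.6 -0.4] w 0.0853 q [-1.33  0.33  0.04  1.47 -0.01  1.34 -0.06] R 0.65
[[ 9.99999541e-01  9.14253312e-04 -2.86806084e-04 -7.03505991e-04]
 [ 5.59577356e-04 -3.14245703e-01  9.49341522e-01 -1.24055995e-01]
 [ 7.77811052e-04 -9.49341247e-01 -3.14246070e-01  8.03461853e-02]
 [ 0.00000000e+00  0.00000000e+00  0.00000000e+00  1.00000000e+00]]
kb [-0.294  -0.0752  0.1362]
sw [-0.0368  0.2423  0.0031]
ib [-0.0388 -0.2474 -0.0009]
tap [-0.1462  0.0949 -0.032 ]
cap [-0.1446 -0.1035 -0.032 ]
[-16.97, 1.03, -30.71, -0.0, -29.5, -0.0]
[-57.77, 5.04, -42.43, -0.0, -29.1, -0.0]
```

>>> {"name": "step_arm", "arguments": {"motion": [[[1,-17,1,-30.7,0,-29,0],[1,-17,1,-30.7,0,-29,0],[1,-17,1,-30.7,0,-29,0],[1,-17,1,-30.7,0,-29,0],[1,-17,1,-30.7,0,-29,0],[1,-17,1,-30.7,0,-29,0],[1,-17,1,-30.7,0,-29,0],[1,-17,1,-30.7,0,-29,0],[1,-57.8,5,-42.4,0,-29,0],[1,-57.8,5,-42.4,0,-29,0],[1,-57.8,5,-42.4,0,-29,0],[1,-57.8,5,-42.4,0,-29,0],[1,-57.8,5,-42.4,0,-29,0],[1,-57.8,5,-42.4,0,-29,0],[1,-57.8,5,-42.4,0,-29,0],[1,-57.8,5,-42.4,0,-29,0],[1,-57.8,5,-42.4,0,-29,0],[1,-57.8,5,-42.4,0,-29,0],[1,-57.8,5,-42.4,0,-29,0],[1,-57.8,5,-42.4,0,-29,0]]]}}

```text
clock: 2.52
tcp_pos: [0.4229, -0.0793, 0.2003]
orientation: [0.459, 0.538, -0.538, -0.459]
force: [0.1, 0.2, -0.8]
width: 0.0851
```

```bash
python3 - <<'E'
from h import *
s=st()
print(mv(.424,-.0737,.06,99.6));print(mv(.424,-.0737,.028,99.6));
p=eyes.read_camera('wrist'); cv2.imwrite('pics/w1.png',p['img'][:,:,::-1])
E
```

```text
t 2.52 tcp [ 0.4229 -0.0793  0.2003] a 99.0 U [-0.3647 -0.1054] F [ 0.1  0.2 -0.8] w 0.0851 q [-0.53 -0.13  0.57  2.06  0.08  1.2   1.74] R 0.43
[0.54, 14.03, -0.19, 0.0, -0.6, -0.0]
[0.54, 17.23, -0.19, 0.0, -0.6, -0.0]
```

View pics/w1.png

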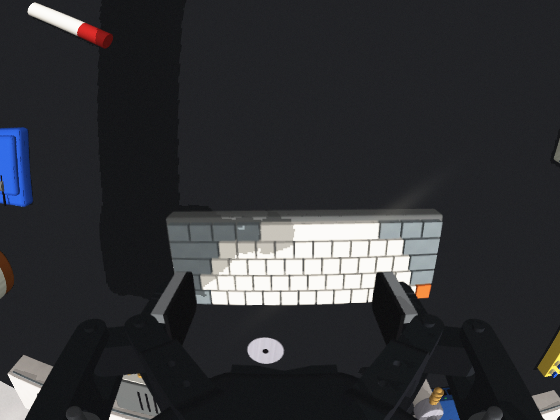

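>>> {"name": "step_arm", "arguments": {"motion": [[[1,0.5,6,-0.1,0,-0.6,0],[1,0.5,13,-0.1,0,-0.6,0],[1,0.5,13,-0.1,0,-0.6,0],[1,0.5,13,-0.1,0,-0.6,0],[1,0.5,13,-0.1,0,-0.6,0]]]}}

```text
clock: 2.98
tcp_pos: [0.4219, -0.0708, 0.0692]
orientation: [-0.454, -0.54, 0.542, 0.456]
force: [-0.7, -0.2, 1.4]
width: 0.0854
```

```bash
python3 - <<'E'
from h import *
s=st()
print(mv(.424,-.0737,.028,99.6));
p=eyes.read_camera('wrist'); cv2.imwrite('pics/w2.png',p['img'][:,:,::-1])
E
```

```text
t 2.98 tcp [ 0.4219 -0.0708  0.0692] a 99.8 U [-0.3654 -0.0968] F [-0.7 -0.2  1.4] w 0.0854 q [-0.52  0.07  0.61  2.2  -0.05  0.88  1.86] R 0.428
[-0.33, 4.11, -0.18, -0.3, 0.2, 0.0]
```

View pics/w2.png

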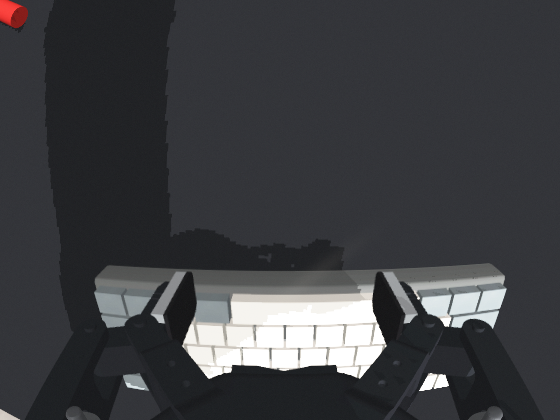

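```bash
cat >> h.py <<'E'
def wproj(p,s,W):
    "fisheye projection of world points; p wrist picture, s state"
    M=R.from_quat(s['orientation']).as_matrix(); t=(np.atleast_2d(W)-s['tcp_pos'])@M
    return tproj(p,t)
def tproj(p,t):
    mt=np.array(p['mount']); c=(np.atleast_2d(t)-mt[:3,3])@mt[:3,:3]
    r=np.linalg.norm(c[:,:2],axis=1); th=np.arctan2(r,c[:,2]); K=p['K']
    return np.c_[K[0,2]+K[0,0]*th*c[:,0]/r, K[1,2]+K[1,1]*th*c[:,1]/r]
E
python3 - <<'E'
from h import *
s=st()
p=eyes.read_camera('wrist')
for y in (0,.006,.019):
  for z in(.011,-.011): print(y,z,tproj(p,[[.0425,y,z],[.057,y,z]]).round(0).tolist())
kb=(.4926,-.0469,.1682)
print(wproj(p,s,place(np.array([[-.051,.146,.024],[-.051,-.146,.024],[-.051,.146,0],[-.051,-.146,0],[-.051,0,0.024],[-.051,0,0]]),*kb)).round(0))
E
```

```text
t 3.03 tcp [ 0.4236 -0.0709  0.0711] a 99.8 U [-0.3637 -0.097 ] F [1.4 0.  1.6] w 0.0857 q [-0.52  0.07  0.61  2.2  -0.05  0.89  1.86] R 0.43
0 0.011 [[380.0, 273.0], [410.0, 272.0]]
0 -0.011 [[374.0, 313.0], [402.0, 311.0]]
0.006 0.011 [[377.0, 267.0], [406.0, 266.0]]
0.006 -0.011 [[371.0, 306.0], [399.0, 304.0]]
0.019 0.011 [[370.0, 255.0], [397.0, 254.0]]
0.019 -0.011 [[366.0, 292.0], [392.0, 291.0]]
[[504. 273.]
 [ 91. 274.]
 [488. 259.]
 [106. 259.]
 [305. 283.]
 [303. 265.]]
```

>>> {"name": "step_arm", "arguments": {"motion": [[[1,-0.3,2.5,0,0,0,0],[1,-0.3,5,0,0,0,0],[1,-0.3,5,0,0,0,0]]]}}

```text
clock: 3.33
tcp_pos: [0.4253, -0.0733, 0.0217]
orientation: [0.455, 0.542, -0.541, -0.455]
force: [-1.1, 0.5, 0.3]
width: 0.0854
```

```bash
python3 - <<'E'
from h import *
s=st()
p=eyes.read_camera('wrist'); cv2.imwrite('pics/w3.png',p['img'][:,:,::-1])
p=eyes.read_camera('scene'); cv2.imwrite('pics/s3.png',cv2.resize(p['img'][130:330,150:380,::-1],None,fx=3,fy=3))
E
```

```text
t 3.33 tcp [ 0.4253 -0.0733  0.0217] a 99.9 U [-0.3621 -0.0995] F [-1.1  0.5  0.3] w 0.0854 q [-0.49  0.18  0.6   2.23 -0.15  0.76  1.95] R 0.432
```

View pics/w3.png

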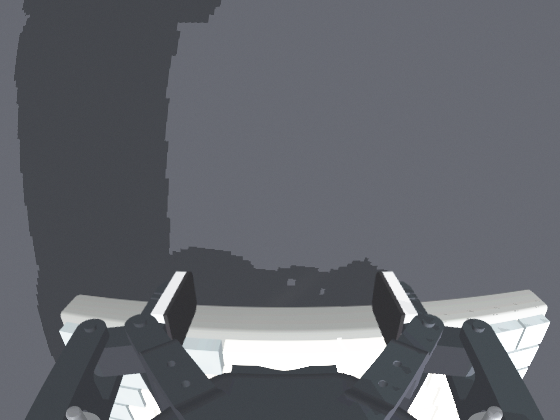

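View pics/s3.png

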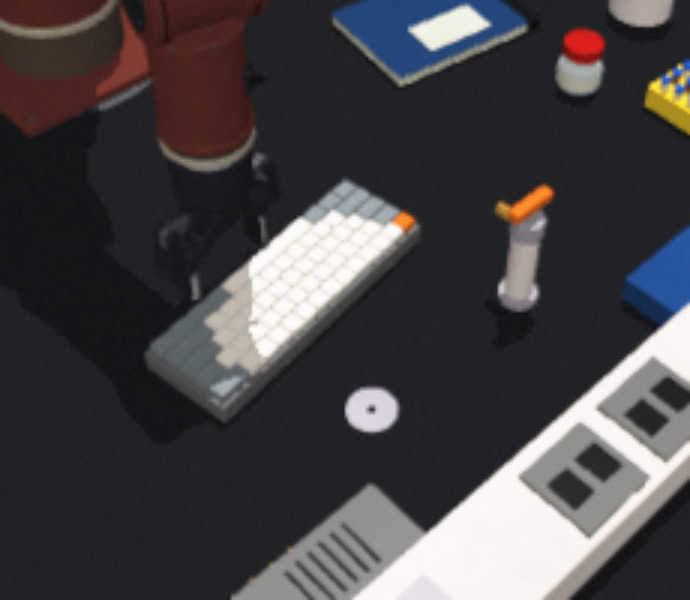

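```bash
cat >> h.py <<'E'
def rows(kbU0,kbU1,n,lx,ly,z,fin=1,flip=0,pre=()):
    "gripper rigid to kb at local (lx,ly), kb pose interpolated"
    s=manip.state(); out=[]
    for i in range(1,n+1):
        q=np.array(kbU0)+(np.array(kbU1)-np.array(kbU0))*i/n
        w=U2W(*q); P=place(np.array([[lx,ly,0]]),*w)[0]
        r=mv(P[0],P[1],z,90+np.degrees(w[2])+flip,s)
        out.append([fin]+[round(v,1) for v in r])
    return out
E
python3 - <<'E'
from h import *
k0=(-.294,-.0752,.136)
print(rows(k0,k0,1,-.0735,-.015,.016))
print(rows(k0,k0,2,-.066,-.015,.016))
print(rows(k0,(-.22,-.086,-.10),15,-.062,-.015,.016))
E
```

```text
[[1, 0.1, 0.8, 0.4, 0.2, 0.2, 0.0]]
[[1, 0.1, 0.8, -0.4, 0.2, 0.2, 0.0], [1, 0.1, 0.8, -0.4, 0.2, 0.2, 0.0]]
[[1, 0.0, 0.8, -1.2, 0.2, 1.1, 0.0], [1, -0.0, 0.8, -1.7, 0.2, 2.0, 0.0], [1, -0.1, 0.8, -2.2, 0.2, 2.9, 0.0], [1, -0.1, 0.8, -2.6, 0.2, 3.8, 0.0], [1, -0.2, 0.8, -3.1, 0.2, 4.7, 0.0], [1, -0.2, 0.8, -3.5, 0.2, 5.6, 0.0], [1, -0.2, 0.8, -4.0, 0.2, 6.5, 0.0], [1, -0.3, 0.8, -4.5, 0.2, 7.4, 0.0], [1, -0.3, 0.8, -4.9, 0.2, 8.3, 0.0], [1, -0.4, 0.8, -5.4, 0.2, 9.2, 0.0], [1, -0.4, 0.8, -5.9, 0.2, 10.1, 0.0], [1, -0.4, 0.8, -6.4, 0.2, 11.0, 0.0], [1, -0.5, 0.8, -6.8, 0.2, 11.9, 0.0], [1, -0.5, 0.8, -7.3, 0.2, 12.8, 0.0], [1, -0.6, 0.8, -7.8, 0.2, 13.7, 0.0]]
```

>>> {"name": "step_arm", "arguments": {"motion": [[[1,0.1,0.6,0.2,0.2,0.2,0],[1,0.1,0.6,-0.2,0.2,0.2,0],[1,0.1,0.6,-0.6,0.2,0.2,0],[1,0,0.6,-1.0,0.2,0.6,0],[1,0,0.6,-1.4,0.2,1.4,0],[1,0,0.6,-1.8,0.2,2.2,0],[1,-0.1,0.6,-2.2,0.2,3,0],[1,-0.1,0.6,-2.6,0.2,3.8,0],[1,-0.2,0.6,-3.1,0.2,4.7,0],[1,-0.2,0.6,-3.5,0.2,5.6,0],[1,-0.2,0.6,-4,0.2,6.5,0],[1,-0.3,0.6,-4.5,0.2,7.4,0],[1,-0.3,0.6,-4.9,0.2,8.3,0],[1,-0.4,0.6,-5.4,0.2,9.2,0],[1,-0.4,0.6,-5.9,0.2,10.1,0],[1,-0.4,0.6,-6.4,0.2,11,0],[1,-0.5,0.6,-6.8,0.2,11.9,0],[1,-0.5,0.6,-7.3,0.2,12.8,0],[1,-0.6,0.6,-7.8,0.2,13.7,0],[1,-0.6,0.6,-7.8,0.2,13.7,0]]]}}

```text
clock: 5.1
tcp_pos: [0.5057, -0.0664, 0.0183]
orientation: [0.517, 0.483, -0.482, -0.517]
force: [-0.3, 0.7, -0.3]
width: 0.0854
```

```bash
cat >> h.py <<'E'
def kbfit(q0,cams=('top','scene'),tag=None):
    res=[]
    sh=[];ms=[]
    for c in cams:
        p=eyes.read_camera(c); r=getmask(p,'keyboard')
        if tag: 
            im=p['img'].copy(); 
            if r is not None: im[r[0]]=im[r[0]]//2+np.array([127,0,0],np.uint8)
            cv2.imwrite(f'pics/{tag}_{c}.png',np.hstack([p['img'][100:330,150:420,::-1],im[100:330,150:420,::-1]]))
        if r is None: print(c,'none'); continue
        m=r[0].astype(float); sh.append(p);ms.append(m)
        q,f=fitocc(p,q0,m); print(c,'conf',r[1],'U',W2U(*q).round(4),'deg',round(float(np.degrees(q[2]-U[2])),1),'cost',round(f,3)); res.append(q)
    return res
def fitocc(p,q0,m):
    # robust: edges shared between mask and silhouette; missing (occluded) pixels cost less than excess
    q0=np.array(q0,float); sc=np.array([.01,.01,.05])
    def cost(v):
        s=sil(p,'keyboard',q0+v*sc); d=s-m
        return (np.maximum(d,0).sum()*.35+np.maximum(-d,0).sum())/m.sum()
    x=np.zeros(3)
    for k in range(2):
        r=minimize(cost,x,method='Nelder-Mead',options=dict(initial_simplex=np.vstack([x,x+np.eye(3)]),xatol=.01,fatol=1e-5)); x=r.x
    return q0+x*sc,r.fun
E
python3 - <<'E'
from h import *
s=st()
kbfit(U2W(-.22,-.086,-.1),tag='a')
E
```

```text
t 5.1 tcp [ 0.5057 -0.0664  0.0183] a 86.1 U [-0.2815 -0.0951] F [-0.3  0.7 -0.3] w 0.0854 q [-0.48  0.35  0.61  2.06 -0.28  0.81  1.79] R 0.51
top conf 0.92 U [-0.2153 -0.0794 -0.0524] deg -3.0 cost 0.481
scene conf 0.56 U [-0.2174 -0.0853 -0.0524] deg -3.0 cost 0.015
```

View pics/a_top.png

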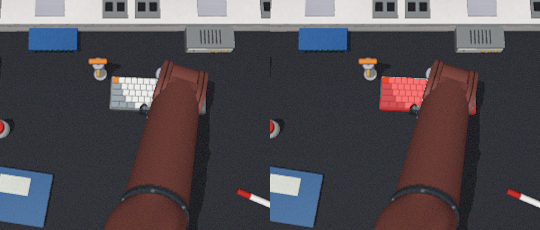

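View pics/a_scene.png

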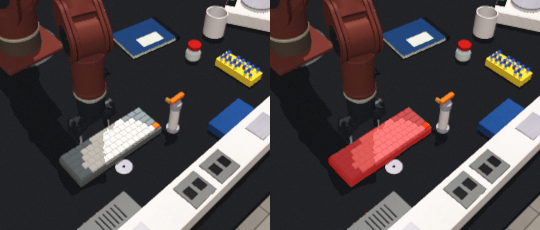

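```bash
python3 - <<'E'
from h import *
k0=(-.217,-.083,-.06)
print(rows(k0,k0,1,-.068,.02,.016))
print(rows(k0,(-.148,-.102,-.36),14,-.062,.02,.016))
E
```

```text
[[1, 3.6, 0.2, 0.5, 0.1, -2.3, 0.0]]
[[1, 3.7, 0.2, -0.6, 0.1, -1.1, 0.0], [1, 3.7, 0.2, -1.2, 0.1, 0.2, 0.0], [1, 3.8, 0.2, -1.7, 0.1, 1.4, 0.0], [1, 3.8, 0.2, -2.3, 0.0, 2.6, 0.0], [1, 3.9, 0.2, -2.8, 0.0, 3.8, 0.0], [1, 3.9, 0.2, -3.4, 0.0, 5.1, 0.0], [1, 4.0, 0.2, -4.0, 0.0, 6.3, 0.0], [1, 4.0, 0.2, -4.5, 0.0, 7.5, 0.0], [1, 4.0, 0.2, -5.1, 0.0, 8.8, 0.0], [1, 4.1, 0.2, -5.7, 0.0, 10.0, 0.0], [1, 4.1, 0.2, -6.2, 0.0, 11.2, 0.0], [1, 4.1, 0.2, -6.8, 0.0, 12.4, 0.0], [1, 4.2, 0.2, -7.4, 0.0, 13.7, 0.0], [1, 4.2, 0.2, -8.0, 0.0, 14.9, 0.0]]
```

>>> {"name": "step_arm", "arguments": {"motion": [[[1,1,0.1,0.8,0,-1,0],[1,3.6,0.1,0.8,0,-2,0],[1,3.6,0.1,0.4,0,-2,0],[1,3.7,0.1,0,0,-2,0],[1,3.7,0.1,-0.6,0,-1.1,0],[1,3.7,0.1,-1.2,0,0.2,0],[1,3.8,0.1,-1.7,0,1.4,0],[1,3.8,0.1,-2.3,0,2.6,0],[1,3.9,0.1,-2.8,0,3.8,0],[1,3.9,0.1,-3.4,0,5.1,0],[1,4,0.1,-4,0,6.3,0],[1,4,0.1,-4.5,0,7.5,0],[1,4,0.1,-5.1,0,8.8,0],[1,4.1,0.1,-5.7,0,10,0],[1,4.1,0.1,-6.2,0,11.2,0],[1,4.1,0.1,-6.8,0,12.4,0],[1,4.2,0.1,-7.2,0,13.7,0],[1,4.2,0.1,-7.5,0,14.9,0]]]}}

```text
clock: 6.8
tcp_pos: [0.5825, -0.0303, 0.0172]
orientation: [-0.575, -0.411, 0.411, 0.575]
force: [-2.9, 1.3, -0.7]
width: 0.0854
```

```bash
python3 - <<'E'
from h import *
s=st()
kbfit(U2W(-.15,-.1,-.35),tag='b')
E
```

```text
t 6.8 tcp [ 0.5825 -0.0303  0.0172] a 71.1 U [-0.2036 -0.0615] F [-2.9  1.3 -0.7] w 0.0854 q [-0.53  0.5   0.62  1.88 -0.37  0.88  1.52] R 0.583
top conf 0.87 U [-0.1522 -0.102  -0.3601] deg -20.6 cost 0.358
scene conf 0.68 U [-0.153  -0.1061 -0.3638] deg -20.8 cost 0.012
```

View pics/b_scene.png

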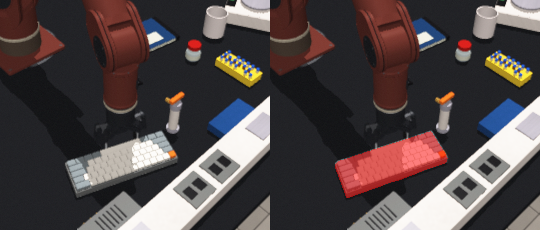

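View pics/b_top.png

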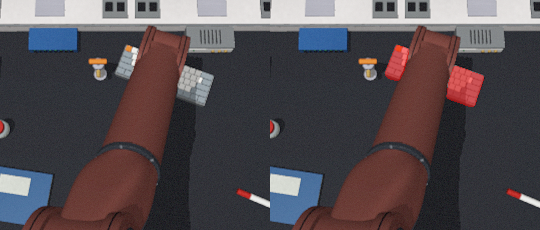

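>>> {"name": "step_arm", "arguments": {"motion": [[[1,0,0,-0.4,0,0,0],[1,0,0,-0.9,0,0,0],[1,0,0,-1.4,0,0,0],[1,0,0,-1.8,0,0,0],[1,0,0,-1.8,0,0,0],[1,0,0,-0.5,0,0,0],[1,0,-2,1.5,0,0,0],[1,0,-7,1.5,0,0,0],[1,0,-11,1.5,0,0,0],[1,0,-11,1.5,0,0,0]]]}}

```text
clock: 7.83
tcp_pos: [0.572, -0.0263, 0.1343]
orientation: [0.577, 0.415, -0.408, -0.573]
force: [2.2, -0.0, 0.1]
width: 0.0854
```

```bash
python3 - <<'E'
from h import *
s=st()
r=kbfit(U2W(-.138,-.11,-.35),tag='c')
k=W2U(*np.mean(r,axis=0))
print(k, rows(k,k,1,0,-.185,.10,fin=0.2,flip=-90), rows(k,k,1,0,-.180,.022,fin=0.2,flip=-90))
E
```

```text
t 7.83 tcp [ 0.572  -0.0263  0.1343] a 71.1 U [-0.2139 -0.0571] F [ 2.2 -0.   0.1] w 0.0854 q [-0.63  0.31  0.71  1.83 -0.23  1.07  1.41] R 0.573
top conf 0.72 U [-0.1334 -0.1101 -0.3644] deg -20.9 cost 0.686
scene conf 0.96 U [-0.1358 -0.1111 -0.3621] deg -20.7 cost 0.018
[-0.13458445 -0.1105929  -0.36325642] [[0.2, -20.7, 2.8, -9.6, 0.1, 90.2, 0.2]] [[0.2, -20.2, 10.6, -9.6, 0.1, 90.2, 0.2]]
```

View pics/c_scene.png

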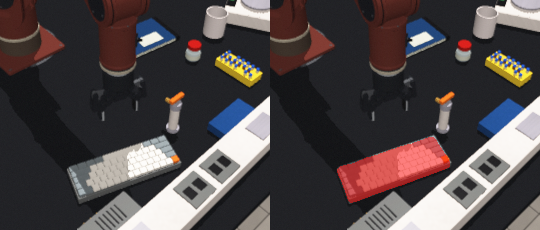

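>>> {"name": "step_arm", "arguments": {"motion": [[[0.2,-20.7,1,-9.6,0,90,0],[0.2,-20.7,1,-9.6,0,90,0],[0.2,-20.7,1,-9.6,0,90,0],[0.2,-20.7,1,-9.6,0,90,0],[0.2,-20.7,1,-9.6,0,90,0],[0.2,-20.7,1,-9.6,0,90,0],[0.2,-20.7,2,-9.6,0,90,0],[0.2,-20.7,2,-9.6,0,90,0],[0.2,-20.7,2,-9.6,0,90,0],[0.2,-20.7,3,-9.6,0,90,0],[0.2,-20.7,3,-9.6,0,90,0],[0.2,-20.7,3,-9.6,0,90,0],[0.2,-20.7,3,-9.6,0,90,0],[0.2,-20.7,3,-9.6,0,90,0]]]}}

```text
clock: 9.2
tcp_pos: [0.5922, -0.2522, 0.0958]
orientation: [0.698, -0.117, 0.117, -0.697]
force: [0.1, 0.3, 0.6]
width: 0.0511
```

```bash
python3 - <<'E'
from h import *
s=st()
k=(-.1355,-.1105,-.363)
p=eyes.read_camera('wrist'); cv2.imwrite('pics/w4.png',p['img'][:,:,::-1])
print(rows(k,k,1,0,-.180,.022,fin=0.2,flip=-90))
k1=(-.1355+.083*.355,-.1105+.083*.935,-.363)
print(rows(k,k1,14,0,-.157,.022,fin=0.2,flip=-90))
E
```

```text
t 9.2 tcp [ 0.5922 -0.2522  0.0958] a -19.0 U [-0.201  -0.2836] F [0.1 0.3 0.6] w 0.0511 q [-0.4   0.66  1.03  1.69 -0.61  1.15  0.47] R 0.644
[[0.2, -0.0, 7.4, 0.5, 0.0, 0.2, 0.0]]
[[0.2, -0.0, 7.4, 3.4, 0.0, 0.2, 0.0], [0.2, -0.0, 7.4, 4.0, 0.0, 0.2, 0.0], [0.2, -0.0, 7.4, 4.6, 0.0, 0.2, 0.0], [0.2, -0.0, 7.4, 5.2, 0.0, 0.2, 0.0], [0.2, -0.0, 7.4, 5.8, 0.0, 0.2, 0.0], [0.2, -0.0, 7.4, 6.4, 0.0, 0.2, 0.0], [0.2, -0.0, 7.4, 7.0, 0.0, 0.2, 0.0], [0.2, -0.0, 7.4, 7.6, 0.0, 0.2, 0.0], [0.2, -0.0, 7.4, 8.2, 0.0, 0.2, 0.0], [0.2, -0.0, 7.4, 8.7, 0.0, 0.2, 0.0], [0.2, -0.0, 7.4, 9.3, 0.0, 0.2, 0.0], [0.2, 0.0, 7.4, 9.9, 0.0, 0.2, 0.0], [0.2, 0.0, 7.4, 10.5, 0.0, 0.2, 0.0], [0.2, 0.0, 7.4, 11.1, 0.0, 0.2, 0.0]]
```

View pics/w4.png

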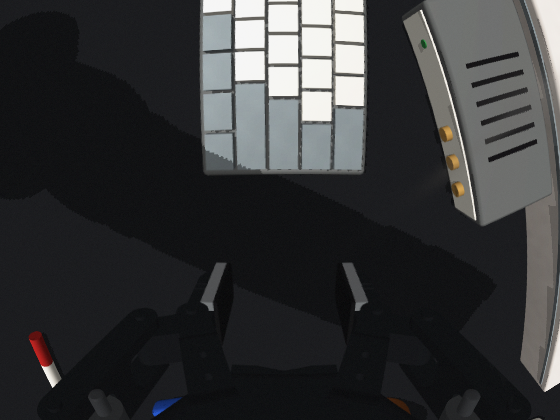

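>>> {"name": "step_arm", "arguments": {"motion": [[[0.2,0,4,0,0,0,0],[0.2,0,7.4,0.3,0,0,0],[0.2,0,7.4,1,0,0,0],[0.2,0,7.4,1.6,0,0,0],[0.2,0,7.4,2.2,0,0,0],[0.2,0,7.4,2.8,0,0,0],[0.2,0,7.4,3.3,0,0,0],[0.2,0,7.4,3.8,0,0,0],[0.2,0,7.4,4.3,0,0,0],[0.2,0,7.4,4.8,0,0,0],[0.2,0,7.4,5.4,0,0,0],[0.2,0,7.4,6,0,0,0],[0.2,0,7.4,6.6,0,0,0],[0.2,0,7.4,7.2,0,0,0],[0.2,0,7.4,7.8,0,0,0],[0.2,0,7.4,8.2,0,0,0],[0.2,0,7.4,8.2,0,0,0]]]}}

```text
clock: 10.67
tcp_pos: [0.6192, -0.1745, 0.0228]
orientation: [0.698, -0.114, 0.115, -0.697]
force: [-0.2, -3.0, 1.1]
width: 0.0511
```

```bash
python3 - <<'E'
from h import *
s=st()
r=kbfit(U2W(-.116,-.06,-.363),tag='d')
E
```

```text
t 10.67 tcp [ 0.6192 -0.1745  0.0228] a -18.7 U [-0.1715 -0.2068] F [-0.2 -3.   1.1] w 0.0511 q [-0.48  0.74  0.95  1.73 -0.69  1.04  0.39] R 0.643
top conf 0.68 U [-0.1126 -0.05   -0.3747] deg -21.5 cost 0.246
scene conf 0.56 U [-0.1168 -0.0629 -0.3599] deg -20.6 cost 0.04
```

View pics/d_scene.png

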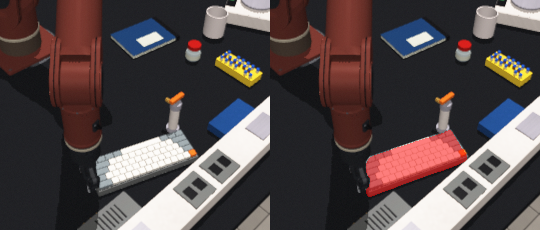

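View pics/d_top.png

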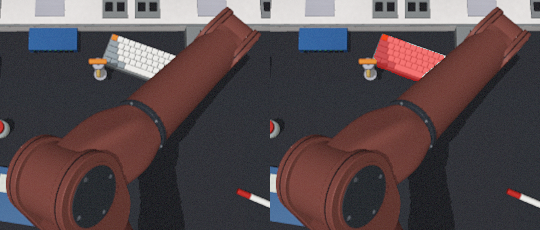

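>>> {"name": "step_arm", "arguments": {"motion": [[[0.2,0,0,0.6,0,0,0],[0.2,0,0,1.2,0,0,0],[0.2,0,0,1.8,0,0,0],[0.2,0,0,2.3,0,0,0],[0.2,0,0,2.6,0,0,0],[0.2,0,0,2.6,0,0,0],[0.2,0,0,1,0,0,0],[0.2,0,-2,-1,0,0,0],[0.2,0,-7,-1,0,0,0],[0.2,0,-9,-1,0,0,0],[0.2,0,-9,-1,0,0,0]]]}}

```text
clock: 11.78
tcp_pos: [0.6174, -0.1865, 0.118]
orientation: [-0.697, 0.113, -0.118, 0.698]
force: [1.1, -0.5, 0.2]
width: 0.0515
```

```bash
python3 - <<'E'
from h import *
s=st()
r=kbfit(U2W(-.107,-.035,-.363),tag='e')
k=(-.107,-.035,-.363)
print(rows(k,k,1,-.085,-.095,.11,fin=0.2))
E
```

```text
t 11.78 tcp [ 0.6174 -0.1865  0.118 ] a -18.8 U [-0.1737 -0.2188] F [ 1.1 -0.5  0.2] w 0.0515 q [-0.52  0.64  1.05  1.67 -0.6   1.18  0.35] R 0.645
top conf 0.86 U [-0.1012 -0.0213 -0.3578] deg -20.5 cost 0.112
scene conf 0.76 U [-0.1074 -0.0369 -0.3513] deg -20.1 cost 0.018
[[0.2, -8.4, 0.1, 9.9, -0.1, -89.8, 0.0]]
```

View pics/e_scene.png

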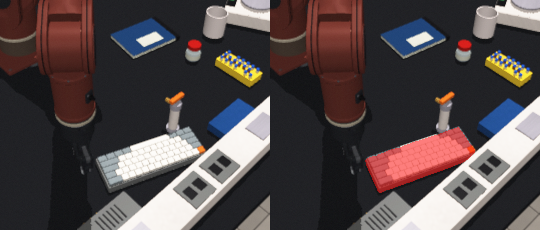

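View pics/e_top.png

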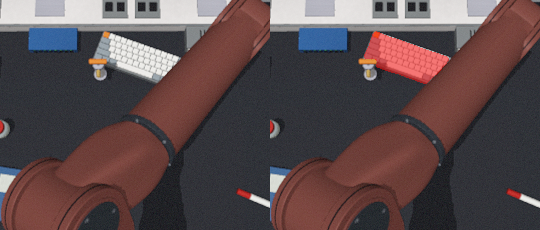

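>>> {"name": "step_arm", "arguments": {"motion": [[[0.2,-8.4,0,9.9,0,-90,0],[0.2,-8.4,0,9.9,0,-90,0],[0.2,-8.4,0,9.9,0,-90,0],[0.2,-8.4,0,9.9,0,-90,0],[0.2,-8.4,0,9.9,0,-90,0],[0.2,-8.4,0,9.9,0,-90,0],[0.2,-8.4,0,9.9,0,-90,0],[0.2,-8.4,0,9.9,0,-90,0],[0.2,-8.4,0,9.9,0,-90,0],[0.2,-8.4,0,9.9,0,-90,0],[0.2,-8.4,0,9.9,0,-90,0],[0.2,-8.4,0,9.9,0,-90,0],[0.2,-8.4,0,9.9,0,-90,0],[0.2,-8.4,0,9.9,0,-90,0]]]}}

```text
clock: 13.15
tcp_pos: [0.5662, -0.0627, 0.1103]
orientation: [-0.573, -0.413, 0.413, 0.575]
force: [-1.0, -0.2, 0.1]
width: 0.0509
```

```bash
python3 - <<'E'
from h import *
s=st()
k=np.array((-.107,-.0365,-.358))
print(rows(k,k,1,-.08,-.095,.022,fin=0.2))
piv=k[:2]+.07*np.array([-np.sin(k[2]),np.cos(k[2])])
def rot(k,n,to):
    s=manip.state()
    for t in np.linspace(k[2],to,n+1)[1:]:
        c=piv-.07*np.array([-np.sin(t),np.cos(t)]); print(rows((*c,t),(*c,t),1,-.062,-.095,.022,fin=.2), c.round(3))
rot(k,6,-.255)
E
```

```text
t 13.15 tcp [ 0.5662 -0.0627  0.1103] a 71.5 U [-0.2209 -0.0934] F [-1.  -0.2  0.1] w 0.0509 q [-0.61  0.36  0.78  1.85 -0.29  1.04  1.53] R 0.57
[[0.2, -0.2, 8.8, -0.7, -0.2, 0.2, 0.0]]
[[0.2, -0.3, 8.8, -2.8, -0.2, -0.8, 0.0]] [-0.106 -0.037]
[[0.2, -0.4, 8.8, -3.1, -0.2, -1.8, 0.0]] [-0.105 -0.037]
[[0.2, -0.5, 8.8, -3.4, -0.2, -2.8, 0.0]] [-0.104 -0.038]
[[0.2, -0.6, 8.8, -3.6, -0.2, -3.8, 0.0]] [-0.102 -0.038]
[[0.2, -0.7, 8.8, -3.9, -0.2, -4.7, 0.0]] [-0.101 -0.038]
[[0.2, -0.8, 8.8, -4.2, -0.2, -5.7, 0.0]] [-0.1   -0.039]
```

>>> {"name": "step_arm", "arguments": {"motion": [[[0.2,-0.2,4,-0.2,0,0,0],[0.2,-0.2,8,-0.2,0,0,0],[0.2,-0.2,8.8,-0.7,0,0,0],[0.2,-0.2,8.8,-1.3,0,0,0],[0.2,-0.2,8.8,-1.9,0,0,0],[0.2,-0.2,8.8,-2.4,0,-0.3,0],[0.2,-0.3,8.8,-2.8,0,-0.8,0],[0.2,-0.4,8.8,-3.1,0,-1.8,0],[0.2,-0.5,8.8,-3.4,0,-2.8,0],[0.2,-0.6,8.8,-3.6,0,-3.8,0],[0.2,-0.7,8.8,-3.9,0,-4.7,0],[0.2,-0.8,8.8,-4.2,0,-5.7,0],[0.2,-0.8,8.8,-4.2,0,-5.7,0],[0.2,-0.8,8.8,-2.5,0,-5.7,0],[0.2,-0.8,5,-0.5,0,-5.7,0],[0.2,-0.8,1,-0.5,0,-5.7,0],[0.2,-0.8,-1,-0.5,0,-5.7,0],[0.2,-0.8,-1,-0.5,0,-5.7,0]]]}}

```text
clock: 14.65
tcp_pos: [0.5716, -0.0726, 0.1254]
orientation: [0.554, 0.443, -0.439, -0.552]
force: [0.7, 0.7, -0.3]
width: 0.0508
```

```bash
python3 - <<'E'
from h import *
s=st()
r=kbfit(U2W(-.1,-.039,-.26),tag='f')
E
```

```text
t 14.65 tcp [ 0.5716 -0.0726  0.1254] a 77.2 U [-0.2158 -0.1035] F [ 0.7  0.7 -0.3] w 0.0508 q [-0.58  0.35  0.77  1.83 -0.28  1.07  1.63] R 0.576
top conf 0.94 U [-0.0964 -0.0298 -0.2481] deg -14.2 cost 0.232
scene conf 0.67 U [-0.0994 -0.0394 -0.2518] deg -14.4 cost 0.02
```

View pics/f_scene.png

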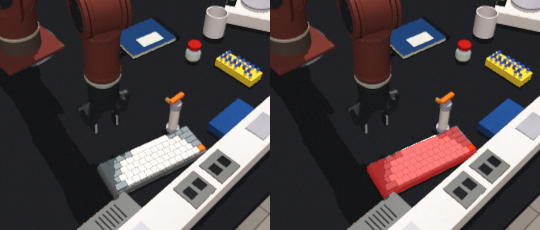

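View pics/f_top.png

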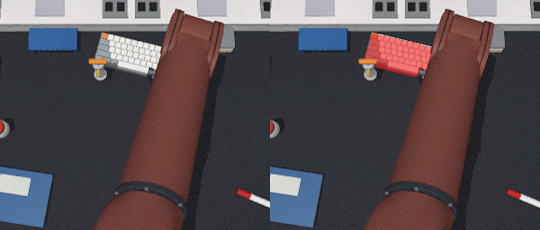

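```bash
python3 - <<'E'
from h import *
k=(-.099,-.039,-.252)
print(rows(k,k,1,-.005,-.185,.11,fin=0.1,flip=-90))
E
```

```text
[[0.1, -9.3, 0.9, -9.6, -0.2, 89.8, -0.1]]
```

>>> {"name": "step_arm", "arguments": {"motion": [[[0.1,-9.3,0,-3,0,90,0],[0.1,-9.3,0,-3,0,90,0],[0.1,-9.3,0,-9.6,0,90,0],[0.1,-9.3,0,-9.6,0,90,0],[0.1,-9.3,0,-9.6,0,90,0],[0.1,-9.3,0,-9.6,0,90,0],[0.1,-9.3,0,-9.6,0,90,0],[0.1,-9.3,0,-9.6,0,90,0],[0.1,-9.3,0,-9.6,0,90,0],[0.1,-9.3,0,-9.6,0,90,0],[0.1,-9.3,0,-9.6,0,90,0],[0.1,-9.3,1,-9.6,0,90,0],[0.1,-9.3,1,-9.6,0,90,0],[0.1,-9.3,1,-9.6,0,90,0],[0.1,-9.3,1,-9.6,0,90,0]]]}}

```text
clock: 16.1
tcp_pos: [0.6407, -0.1839, 0.1078]
orientation: [-0.703, 0.08, -0.076, 0.703]
force: [1.4, 0.3, -0.2]
width: 0.0469
```

```bash
python3 - <<'E'
from h import *
s=st()
k=(-.099,-.039,-.252)
p=eyes.read_camera('wrist'); cv2.imwrite('pics/w5.png',p['img'][:,:,::-1])
print(rows(k,k,1,-.005,-.157,.022,fin=0.1,flip=-90))
k=(-.099+.035*.25,-.039+.035*.968,-.252)
print(rows(k,k,1,-.005,-.157,.022,fin=0.1,flip=-90))
E
```

```text
t 16.1 tcp [ 0.6407 -0.1839  0.1078] a -12.7 U [-0.1503 -0.2169] F [ 1.4  0.3 -0.2] w 0.0469 q [-0.5   0.71  1.06  1.61 -0.65  1.22  0.47] R 0.667
[[0.1, 0.1, 8.6, 2.8, 0.0, -0.0, -0.2]]
[[0.1, 0.1, 8.6, 6.3, 0.0, -0.0, -0.2]]
```

View pics/w5.png

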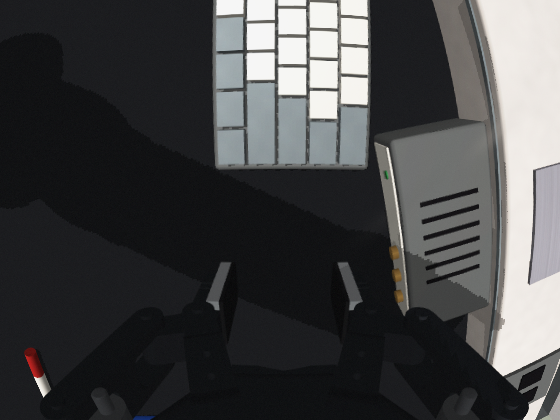

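>>> {"name": "step_arm", "arguments": {"motion": [[[-0.2,-0.8,4,0,0,0,0],[-0.2,-0.8,7.5,0.3,0,0,0],[-0.2,-0.8,8.4,1,0,0,0],[-0.2,-0.8,8.4,1.6,0,0,0],[-0.2,-0.8,8.4,2.2,0,0,0],[-0.2,-0.8,8.4,2.7,0,0,0],[-0.2,-0.8,8.4,3.2,0,0,0],[-0.2,-0.8,8.4,3.7,0,0,0],[-0.2,-0.8,8.4,4.2,0,0,0],[-0.2,-0.8,8.4,4.7,0,0,0],[-0.2,-0.8,8.4,5.2,0,0,0],[-0.2,-0.8,8.4,5.7,0,0,0],[-0.2,-0.8,8.4,6.1,0,0,0],[-0.2,-0.8,8.4,6.1,0,0,0]]]}}

```text
clock: 17.32
tcp_pos: [0.6471, -0.1238, 0.0264]
orientation: [0.703, -0.078, 0.078, -0.702]
force: [0.1, -4.1, 1.9]
width: 0.0341
```

```bash
python3 - <<'E'
from h import *
s=st()
r=kbfit(U2W(-.09,-.006,-.252),tag='g')
p=eyes.read_camera('wrist'); cv2.imwrite('pics/w6.png',p['img'][:,:,::-1])
E
```

```text
t 17.32 tcp [ 0.6471 -0.1238  0.0264] a -12.7 U [-0.142  -0.1571] F [ 0.1 -4.1  1.9] w 0.0341 q [-0.57  0.78  0.99  1.69 -0.73  1.08  0.43] R 0.659
top conf 0.64 U [-0.0874 -0.003  -0.2588] deg -14.8 cost 0.344
scene conf 0.97 U [-0.0923 -0.0101 -0.2482] deg -14.2 cost 0.049
```

View pics/g_scene.png

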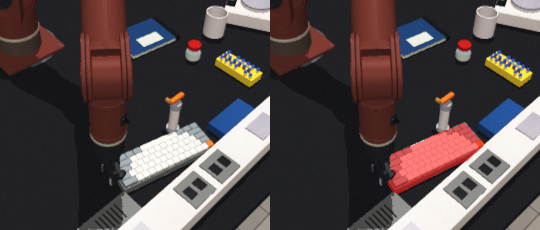

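View pics/w6.png

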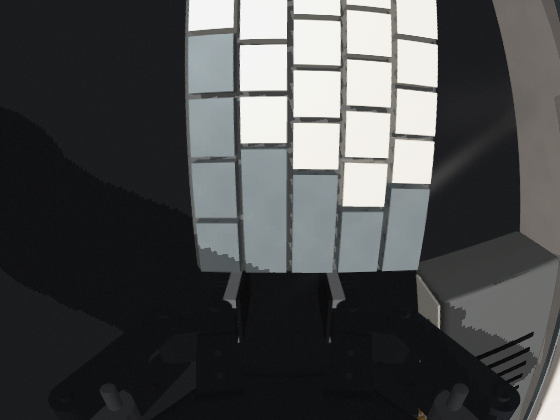

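>>> {"name": "step_arm", "arguments": {"motion": [[[-0.2,0,0.2,0.5,0,0,0],[-0.2,0,0.2,0.9,0,0,0],[-0.2,0,0.2,1.3,0,0,0],[-0.2,0,0.2,1.6,0,0,0],[-0.2,0,0.2,1.7,0,0,0],[-0.2,0,0.2,1.7,0,0,0]]]}}

```text
clock: 18.07
tcp_pos: [0.6507, -0.1087, 0.0245]
orientation: [0.704, -0.079, 0.078, -0.702]
force: [-1.3, -5.6, 5.2]
width: 0.0342
```

```bash
python3 - <<'E'
from h import *
s=st()
r=kbfit(U2W(-.087,.005,-.252),tag='i')
p=eyes.read_camera('top'); cv2.imwrite('pics/t6.png',cv2.resize(p['img'][90:210,170:400,::-1],None,fx=3,fy=3,interpolation=cv2.INTER_CUBIC))
p=eyes.read_camera('scene'); cv2.imwrite('pics/s6.png',cv2.resize(p['img'][150:370,220:450,::-1],None,fx=2.6,fy=2.6,interpolation=cv2.INTER_CUBIC))
E
```

```text
t 18.07 tcp [ 0.6507 -0.1087  0.0245] a -12.7 U [-0.138  -0.1421] F [-1.3 -5.6  5.2] w 0.0342 q [-0.59  0.79  0.99  1.69 -0.73  1.08  0.41] R 0.66
top conf 0.87 U [-0.0842  0.012  -0.2484] deg -14.2 cost 0.393
scene conf 0.84 U [-0.0884  0.0054 -0.2389] deg -13.7 cost 0.063
```

View pics/t6.png

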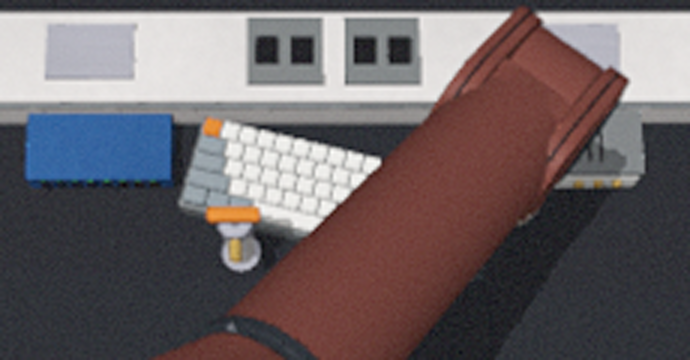

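View pics/s6.png

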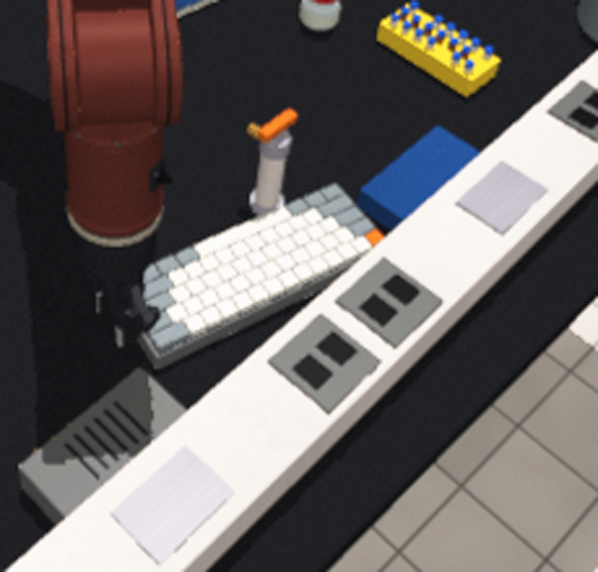

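>>> {"name": "step_arm", "arguments": {"motion": [[[-0.2,0,0,-1,0,0,0],[-0.2,0,-3,-2,0,0,0],[-0.2,0,-7,-2,0,0,0],[-0.2,0,-9,-2,0,0,0],[-0.2,0,-9,-2,0,0,0]]]}}

```text
clock: 18.78
tcp_pos: [0.6483, -0.1291, 0.1195]
orientation: [0.703, -0.077, 0.08, -0.702]
force: [-0.6, 0.1, 0.3]
width: 0.0343
```

```bash
python3 - <<'E'
from h import *
s=st()
r=kbfit(U2W(-.087,.005,-.242),tag='j')
k=(-.0878,.006,-.243)
print(rows(k,k,1,-.09,-.055,.115,fin=-.2))
E
```

```text
t 18.78 tcp [ 0.6483 -0.1291  0.1195] a -12.8 U [-0.141  -0.1624] F [-0.6  0.1  0.3] w 0.0343 q [-0.61  0.69  1.08  1.63 -0.64  1.22  0.38] R 0.661
top conf 0.89 U [-0.085   0.0104 -0.2523] deg -14.5 cost 0.249
scene conf 0.84 U [-0.0874  0.003  -0.2447] deg -14.0 cost 0.03
[[-0.2, -7.7, -0.2, 11.9, -0.0, -90.6, -0.2]]
```

>>> {"name": "step_arm", "arguments": {"motion": [[[-0.2,-7.7,0,4,0,-90,0],[-0.2,-7.7,0,4,0,-90,0],[-0.2,-7.7,0,11.9,0,-90,0],[-0.2,-7.7,0,11.9,0,-90,0],[-0.2,-7.7,0,11.9,0,-90,0],[-0.2,-7.7,0,11.9,0,-90,0],[-0.2,-7.7,0,11.9,0,-90,0],[-0.2,-7.7,0,11.9,0,-90,0],[-0.2,-7.7,0,11.9,0,-90,0],[-0.2,-7.7,0,11.9,0,-90,0],[-0.2,-7.7,0,11.9,0,-90,0],[-0.2,-7.7,0,11.9,0,-90,0],[-0.2,-7.7,0,11.9,0,-90,0],[-0.2,-7.7,0,11.9,0,-90,0],[-0.2,-7.7,0,11.9,0,-90,0]]]}}

```text
clock: 20.23
tcp_pos: [0.5962, 0.0059, 0.1124]
orientation: [-0.552, -0.439, 0.442, 0.554]
force: [0.3, -0.2, -0.7]
width: 0.034
```

```bash
python3 - <<'E'
from h import *
s=st()
k=np.array((-.0878,.006,-.245))
ex=lambda t:np.array([np.cos(t),np.sin(t)]); ey=lambda t:np.array([-np.sin(t),np.cos(t)])
print(rows(k,k,1,-.08,-.055,.024,fin=-.2))
BL=k[:2]+.051*ex(k[2])+.146*ey(k[2]); print(BL)
for t in np.linspace(k[2],0,13):
    c=BL-.051*ex(t)-.146*ey(t); print(rows((*c,t),(*c,t),1,-.062,-.055,.024,fin=-.2), c.round(3))
p=eyes.read_camera('wrist'); cv2.imwrite('pics/w7.png',p['img'][:,:,::-1])
E
```

```text
t 20.23 tcp [0.5962 0.0059 0.1124] a 77.1 U [-0.1887 -0.0258] F [ 0.3 -0.2 -0.7] w 0.034 q [-0.72  0.43  0.8   1.79 -0.34  1.08  1.55] R 0.596
[[-0.2, 0.1, 8.8, -1.1, -0.2, -0.7, -0.1]]
[-0.00290977  0.13526968]
[[-0.2, 0.1, 8.8, -2.9, -0.2, -0.7, -0.1]] [-0.088  0.006]
[[-0.2, -0.1, 8.8, -3.3, -0.2, -1.8, -0.1]] [-0.085  0.004]
[[-0.2, -0.4, 8.8, -3.7, -0.2, -3.0, -0.1]] [-0.082  0.003]
[[-0.2, -0.6, 8.8, -4.1, -0.2, -4.2, -0.1]] [-0.08   0.001]
[[-0.2, -0.8, 8.8, -4.5, -0.2, -5.3, -0.1]] [-0.077 -0.   ]
[[-0.2, -0.9, 8.8, -5.0, -0.2, -6.5, -0.1]] [-0.074 -0.002]
[[-0.2, -1.1, 8.8, -5.4, -0.2, -7.7, -0.1]] [-0.071 -0.003]
[[-0.2, -1.3, 8.8, -5.8, -0.2, -8.8, -0.1]] [-0.069 -0.005]
[[-0.2, -1.4, 8.8, -6.3, -0.2, -10.0, -0.1]] [-0.066 -0.006]
[[-0.2, -1.6, 8.8, -6.7, -0.2, -11.2, -0.1]] [-0.063 -0.007]
[[-0.2, -1.8, 8.8, -7.2, -0.2, -12.4, -0.1]] [-0.06  -0.009]
[[-0.2, -1.9, 8.8, -7.6, -0.2, -13.5, -0.1]] [-0.057 -0.01 ]
[[-0.2, -2.0, 8.8, -8.1, -0.2, -14.7, -0.1]] [-0.054 -0.011]
```

View pics/w7.png

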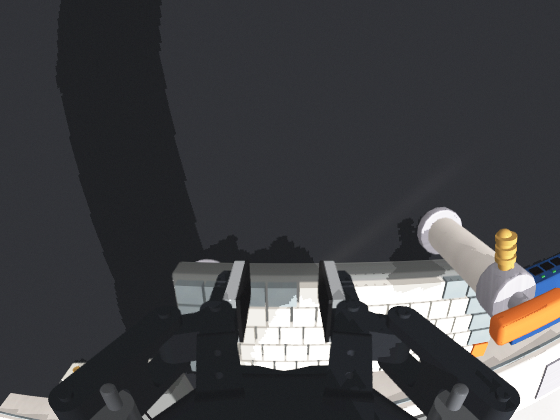

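>>> {"name": "step_arm", "arguments": {"motion": [[[-0.2,0,4,-0.3,0,-0.4,0],[-0.2,0.1,8,-0.5,0,-0.7,0],[-0.2,0.1,8.8,-1.1,0,-0.7,0],[-0.2,0.1,8.8,-1.7,0,-0.7,0],[-0.2,0.1,8.8,-2.3,0,-0.7,0],[-0.2,0.1,8.8,-2.8,0,-0.7,0],[-0.2,-0.1,8.8,-3.3,0,-1.8,0],[-0.2,-0.4,8.8,-3.7,0,-3,0],[-0.2,-0.6,8.8,-4.1,0,-4.2,0],[-0.2,-0.8,8.8,-4.5,0,-5.3,0],[-0.2,-0.9,8.8,-5,0,-6.5,0],[-0.2,-0.9,8.8,-5,0,-6.5,0]]]}}

```text
clock: 21.28
tcp_pos: [0.6437, -0.0148, 0.0256]
orientation: [-0.526, -0.471, 0.473, 0.527]
force: [-2.2, 0.9, 1.5]
width: 0.0342
```

```bash
python3 - <<'E'
from h import *
s=st()
r=kbfit(U2W(-.075,-.001,-.14),tag='k')
p=eyes.read_camera('wrist'); cv2.imwrite('pics/w8.png',p['img'][:,:,::-1])
E
```

```text
t 21.28 tcp [ 0.6437 -0.0148  0.0256] a 83.7 U [-0.1419 -0.048 ] F [-2.2  0.9  1.5] w 0.0342 q [-0.55  0.61  0.68  1.72 -0.45  0.97  1.76] R 0.644
top conf 0.72 U [-0.0695 -0.0006 -0.1334] deg -7.6 cost 0.49
scene conf 0.86 U [-0.0736 -0.0029 -0.124 ] deg -7.1 cost 0.03
```

View pics/k_scene.png

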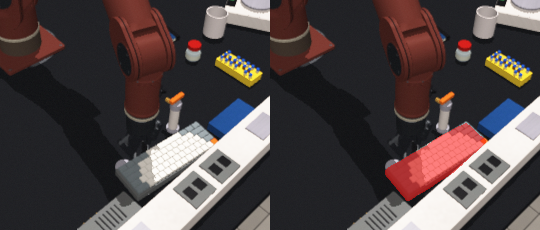

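View pics/w8.png

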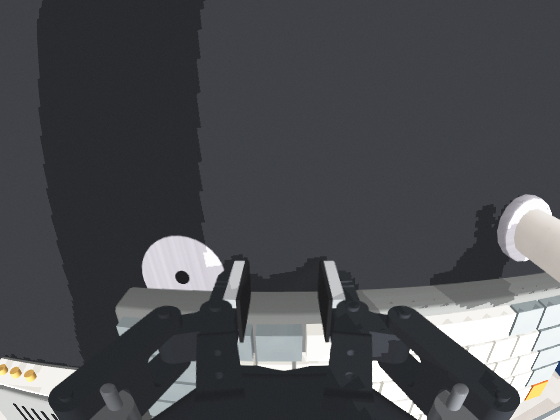

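```bash
python3 - <<'E'
from h import *
k=np.array((-.0732,-.0025,-.131))
ex=lambda t:np.array([np.cos(t),np.sin(t)]); ey=lambda t:np.array([-np.sin(t),np.cos(t)])
BL=k[:2]+.051*ex(k[2])+.146*ey(k[2]); BL[0]=0;print(BL)
for t in np.linspace(k[2],0,8):
    c=BL-.051*ex(t)-.146*ey(t); print(rows((*c,t),(*c,t),1,-.062,-.055,.025,fin=-.2), c.round(3))
E
```

```text
[0.         0.13558713]
[[-0.2, -0.1, -0.0, -0.4, -0.2, -0.7, -0.1]] [-0.07  -0.003]
[[-0.2, -0.3, -0.0, -0.8, -0.2, -1.8, -0.1]] [-0.067 -0.004]
[[-0.2, -0.5, -0.0, -1.2, -0.2, -2.9, -0.1]] [-0.064 -0.005]
[[-0.2, -0.7, -0.0, -1.6, -0.2, -3.9, -0.1]] [-0.062 -0.006]
[[-0.2, -0.8, -0.0, -2.0, -0.2, -5.0, -0.1]] [-0.059 -0.007]
[[-0.2, -1.0, -0.0, -2.4, -0.2, -6.1, -0.1]] [-0.056 -0.008]
[[-0.2, -1.2, -0.0, -2.8, -0.2, -7.2, -0.1]] [-0.054 -0.009]
[[-0.2, -1.4, -0.0, -3.2, -0.2, -8.2, -0.1]] [-0.051 -0.01 ]
```

>>> {"name": "step_arm", "arguments": {"motion": [[[-0.2,-0.1,0,-0.4,0,-0.7,0],[-0.2,-0.3,0,-0.8,0,-1.8,0],[-0.2,-0.5,0,-1.2,0,-2.9,0],[-0.2,-0.7,0,-1.6,0,-3.9,0],[-0.2,-0.8,0,-2,0,-5,0],[-0.2,-1,0,-2.4,0,-6.1,0],[-0.2,-1.2,0,-2.8,0,-7.2,0],[-0.2,-1.3,0,-3,0,-7.8,0],[-0.2,-1.3,0,-3,0,-7.8,0]]]}}

```text
clock: 22.28
tcp_pos: [0.6717, -0.0307, 0.0246]
orientation: [-0.493, -0.505, 0.507, 0.494]
force: [-3.2, 1.8, 1.4]
width: 0.0343
```

```bash
python3 - <<'E'
from h import *
s=st()
r=kbfit(U2W(-.055,-.01,-.01),tag='l')
p=eyes.read_camera('wrist'); cv2.imwrite('pics/w9.png',p['img'][:,:,::-1])
E
```

```text
t 22.28 tcp [ 0.6717 -0.0307  0.0246] a 91.5 U [-0.1145 -0.0648] F [-3.2  1.8  1.4] w 0.0343 q [-0.48  0.66  0.64  1.64 -0.44  1.    1.9 ] R 0.672
top conf 0.84 U [-0.051  -0.0079 -0.002 ] deg -0.1 cost 0.578
scene conf 0.97 U [-0.0621 -0.0105  0.0693] deg 4.0 cost 0.088
```

View pics/l_scene.png

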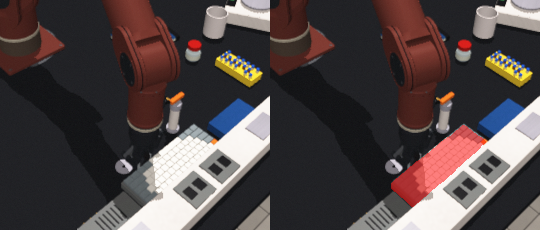

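View pics/w9.png

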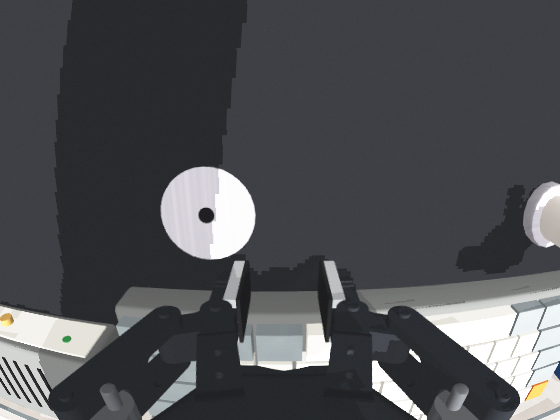

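>>> {"name": "step_arm", "arguments": {"motion": [[[-0.2,0,0,-0.3,0,0,0],[-0.2,0,0,-0.5,0,0,0],[-0.2,0,0,-0.7,0,0,0],[-0.2,0,0,-0.8,0,0,0]]]}}

```text
clock: 22.87
tcp_pos: [0.6722, -0.0306, 0.0244]
orientation: [-0.489, -0.502, 0.51, 0.499]
force: [-44.0, 3.3, 35.2]
width: 0.0346
```

```bash
python3 - <<'E'
from h import *
s=st()
E
```

```text
t 22.87 tcp [ 0.6722 -0.0306  0.0244] a 91.4 U [-0.1139 -0.0647] F [-44.    3.3  35.2] w 0.0346 q [-0.48  0.67  0.64  1.62 -0.45  1.02  1.9 ] R 0.673
```

>>> {"name": "step_arm", "arguments": {"motion": [[[-0.2,0,0,0.6,0,0,0],[-0.2,0,0,1.2,0,0,0],[-0.2,0,-0.3,1.5,0,0,0],[-0.2,0,-0.3,1.5,0,0,0]]]}}

```text
clock: 23.2
tcp_pos: [0.6578, -0.0312, 0.0285]
orientation: [-0.49, -0.502, 0.51, 0.499]
force: [0.5, -1.4, 0.7]
width: 0.0342
```

```bash
python3 - <<'E'
from h import *
s=st()
p=eyes.read_camera('wrist'); cv2.imwrite('pics/w10.png',p['img'][:,:,::-1])
p=eyes.read_camera('top'); cv2.imwrite('pics/t10.png',cv2.resize(p['img'][90:210,170:400,::-1],None,fx=3,fy=3,interpolation=cv2.INTER_CUBIC))
p=eyes.read_camera('scene'); cv2.imwrite('pics/s10.png',cv2.resize(p['img'][150:370,220:450,::-1],None,fx=2.6,fy=2.6,interpolation=cv2.INTER_CUBIC))
E
```

```text
t 23.2 tcp [ 0.6578 -0.0312  0.0285] a 91.3 U [-0.1283 -0.0649] F [ 0.5 -1.4  0.7] w 0.0342 q [-0.49  0.64  0.64  1.66 -0.44  1.01  1.9 ] R 0.659
```

View pics/w10.png

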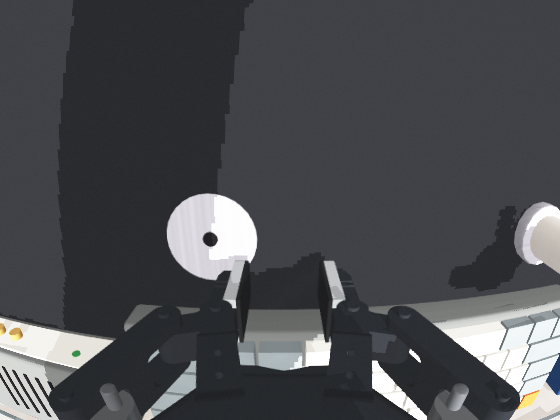

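View pics/t10.png

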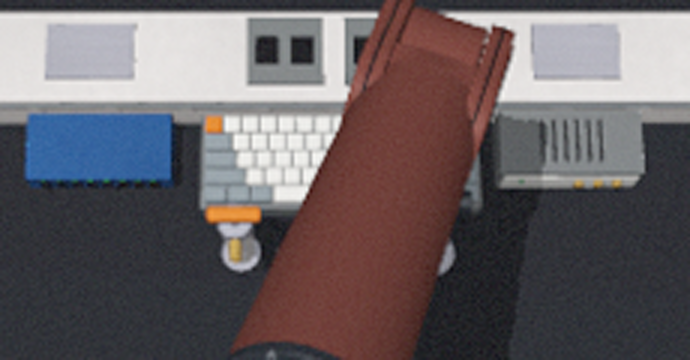

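View pics/s10.png

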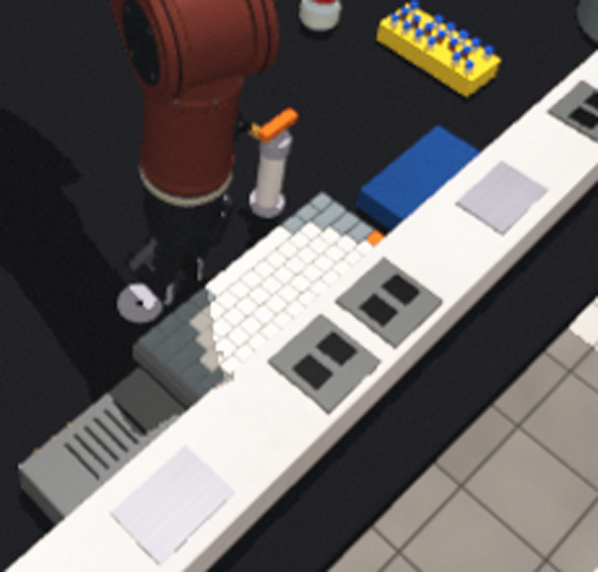

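```bash
python3 - <<'E'
from h import *
print(mv(.56,-.04,.15,91.3),mv(.5,-.04,.25,91.3),mv(.38,.32,.25,91.3))
E
```

```text
[-0.66, -12.03, 10.04, -1.0, 0.1, 0.1] [-0.5, -21.93, 16.21, -1.0, 0.1, 0.1] [35.78, -21.68, 27.33, -1.0, 0.1, 0.1]
```

>>> {"name": "step_arm", "arguments": {"motion": [[[-0.2,0,-2,3,0,0,0],[-0.2,-0.5,-12,10,0,0,0],[-0.2,-0.5,-12,10,0,0,0],[-0.2,-0.5,-22,16,0,0,0],[-0.2,-0.5,-22,16,0,0,0],[-0.2,-0.5,-22,16,0,0,0],[-0.2,-0.5,-22,16,0,0,0],[-0.2,35,-22,27,0,0,0],[-0.2,35,-22,27,0,0,0],[-0.2,35,-22,27,0,0,0],[-0.2,35,-22,27,0,0,0],[-0.2,35,-22,27,0,0,0],[-0.2,35,-22,27,0,0,0],[-0.2,35,-22,27,0,0,0],[-0.2,35,-22,27,0,0,0],[-0.2,35,-22,27,0,0,0]]]}}

```text
clock: 24.68
tcp_pos: [0.3826, 0.3149, 0.2535]
orientation: [-0.489, -0.503, 0.51, 0.499]
force: [2.4, -0.3, 0.3]
width: 0.0342
```

```bash
python3 - <<'E'
from h import *
s=st()
r=kbfit(U2W(-.051,-.01,0),cams=('top',),tag='m')
p=eyes.read_camera('top'); cv2.imwrite('pics/t11.png',cv2.resize(p['img'][105:185,220:350,::-1],None,fx=6,fy=6,interpolation=cv2.INTER_CUBIC))
m=getmask(p,'upstand'); q,f=fit([p],'upstand',U,[m[0].astype(float)]); print('upstand',q.round(4),f, m[1])
m=getmask(p,'keyboard'); q,f=fit([p],'keyboard',U2W(-.051,-.01,0),[m[0].astype(float)]); print('kb',q.round(4),W2U(*q),f, m[1])
# expected edges at flush: draw parked outline
im=p['img'].copy()
E
```

```text
t 24.68 tcp [0.3826 0.3149 0.2535] a 91.4 U [-0.3923  0.2899] F [ 2.4 -0.3  0.3] w 0.0342 q [-1.16  0.01  0.4   1.84 -0.02  1.31  0.84] R 0.495
top none
upstand [0.7847 0.0366 0.0313] 0.06416843892289878 0.9
kb [0.7333 0.0264 0.0304] [-0.051079   -0.00970305 -0.00158823] 0.08508216846060458 0.8
```

View pics/t11.png

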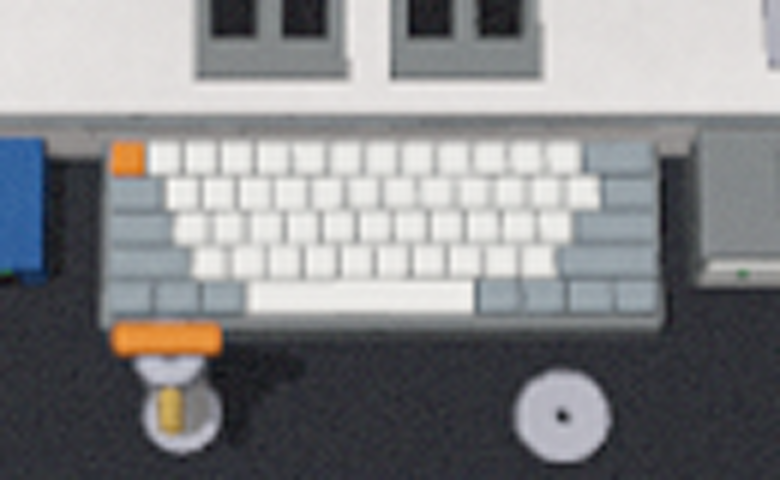

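```bash
python3 - <<'E'
from h import *
a=np.degrees(U[2])+90
for X,Y,z in((-.27,-.005,.2),(-.22,-.005,.1),(-.16,-.005,.032),(-.14,-.005,.027),(-.12,-.005,.027)):
    w=U2W(X,Y); print(w[:2].round(3),mv(w[0],w[1],z,a))
E
```

```text
[0.514 0.024] [-29.09, 5.07, -12.42, -1.0, -0.5, 0.1]
[0.564 0.026] [-29.05, 14.99, -17.59, -1.0, -0.5, 0.1]
[0.624 0.028] [-29.01, 21.68, -23.7, -1.0, -0.5, 0.1]
[0.644 0.028] [-29.0, 22.15, -25.71, -1.0, -0.5, 0.1]
[0.664 0.029] [-28.98, 22.12, -27.71, -1.0, -0.5, 0.1]
```

>>> {"name": "step_arm", "arguments": {"motion": [[[-0.2,-29,0,-12.4,-1,-0.5,0],[-0.2,-29,0,-12.4,-1,-0.5,0],[-0.2,-29,0,-12.4,-1,-0.5,0],[-0.2,-29,0,-12.4,-1,-0.5,0],[-0.2,-29,0,-12.4,-1,-0.5,0],[-0.2,-29,5,-12.4,-1,-0.5,0],[-0.2,-29,5,-12.4,-1,-0.5,0],[-0.2,-29,5,-12.4,-1,-0.5,0],[-0.2,-29,5,-12.4,-1,-0.5,0],[-0.2,-29,15,-17.5,-1,-0.5,0],[-0.2,-29,15,-17.5,-1,-0.5,0],[-0.2,-29,15,-17.5,-1,-0.5,0],[-0.2,-29,21.7,-23.7,-1,-0.5,0],[-0.2,-29,21.7,-23.7,-1,-0.5,0],[-0.2,-29,21.7,-23.7,-1,-0.5,0]]]}}

```text
clock: 26.18
tcp_pos: [0.6244, 0.0258, 0.0258]
orientation: [-0.492, -0.506, 0.509, 0.493]
force: [-1.8, 0.2, -0.5]
width: 0.0343
```

```bash
python3 - <<'E'
from h import *
s=st()
a=np.degrees(U[2])+90
for X in (-.14,-.12,-.114):
    w=U2W(X,-.005); print(mv(w[0],w[1],.0275,a))
p=eyes.read_camera('wrist'); cv2.imwrite('pics/w12.png',p['img'][:,:,::-1])
E
```

```text
t 26.18 tcp [0.6244 0.0258 0.0258] a 91.8 U [-0.1599 -0.0068] F [-1.8  0.2 -0.5] w 0.0343 q [-0.61  0.57  0.64  1.77 -0.41  0.95  1.81] R 0.625
[0.18, -0.18, -1.99, -0.3, -0.1, -0.1]
[0.18, -0.18, -3.99, -0.3, -0.1, -0.1]
[0.18, -0.19, -4.59, -0.3, -0.1, -0.1]
```

View pics/w12.png

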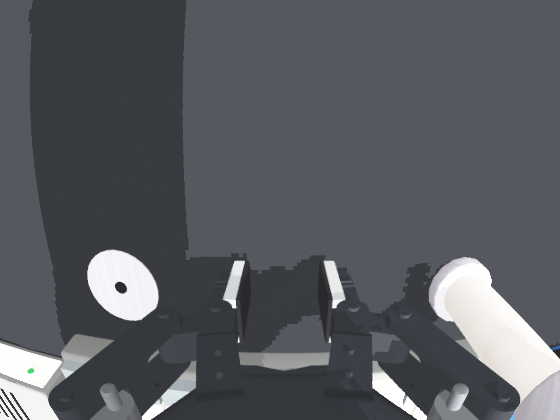

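>>> {"name": "step_arm", "arguments": {"motion": [[[-0.2,-1,-0.2,-1,0,0,0],[-0.2,-1,-0.2,-2,0,0,0],[-0.2,-1,-0.2,-3,0,0,0],[-0.2,-1,-0.2,-3.8,0,0,0],[-0.2,-1,-0.2,-4.3,0,0,0],[-0.2,-1,-0.2,-4.5,0,0,0],[-0.2,-1,-0.2,-4.5,0,0,0]]]}}

```text
clock: 26.82
tcp_pos: [0.6695, 0.0167, 0.0299]
orientation: [-0.492, -0.506, 0.509, 0.493]
force: [-0.3, 0.3, -0.5]
width: 0.0342
```

```bash
python3 - <<'E'
from h import *
s=st()
E
```

```text
t 26.82 tcp [0.6695 0.0167 0.0299] a 91.7 U [-0.1151 -0.0173] F [-0.3  0.3 -0.5] w 0.0342 q [-0.55  0.64  0.63  1.64 -0.43  1.    1.82] R 0.67
```

>>> {"name": "step_arm", "arguments": {"motion": [[[-0.2,0,0.2,-0.1,0,0,0],[-0.2,0,0.2,-0.2,0,0,0],[-0.2,0,0.2,-0.2,0,0,0]]]}}

```text
clock: 27.07
tcp_pos: [0.6704, 0.0168, 0.0278]
orientation: [-0.491, -0.506, 0.509, 0.493]
force: [-4.8, -0.0, 3.8]
width: 0.0341
```

```bash
python3 - <<'E'
from h import *
s=st()
E
```

```text
t 27.07 tcp [0.6704 0.0168 0.0278] a 91.7 U [-0.1142 -0.0173] F [-4.8 -0.   3.8] w 0.0341 q [-0.55  0.65  0.63  1.64 -0.43  1.    1.82] R 0.671
```

>>> {"name": "step_arm", "arguments": {"motion": [[[-0.2,0,0,-0.2,0,0,0],[-0.2,0,0,-0.3,0,0,0],[-0.2,0,0,-0.3,0,0,0]]]}}

```text
clock: 27.32
tcp_pos: [0.6705, 0.0167, 0.0275]
orientation: [-0.49, -0.504, 0.511, 0.495]
force: [-14.9, -0.2, 11.4]
width: 0.0342
```

```bash
python3 - <<'E'
from h import *
s=st()
E
```

```text
t 27.32 tcp [0.6705 0.0167 0.0275] a 91.7 U [-0.1141 -0.0173] F [-14.9  -0.2  11.4] w 0.0342 q [-0.55  0.65  0.63  1.63 -0.43  1.01  1.82] R 0.671
```

>>> {"name": "step_arm", "arguments": {"motion": [[[-0.2,0,0,0.5,0,0,0],[-0.2,-0.3,-0.2,2,0,0,0],[-0.2,-0.5,-5,5,0,0,0],[-0.2,-0.5,-12,10,0,0,0],[-0.2,-0.5,-12,10,0,0,0],[-0.2,-0.5,-22,16,0,0,0],[-0.2,-0.5,-22,16,0,0,0],[-0.2,-0.5,-22,16,0,0,0],[-0.2,-0.5,-22,16,0,0,0],[-0.2,30,-22,27,0,0,0],[-0.2,30,-22,27,0,0,0],[-0.2,30,-22,27,0,0,0],[-0.2,30,-22,27,0,0,0],[-0.2,30,-22,27,0,0,0],[-0.2,30,-22,27,0,0,0],[-0.2,30,-22,27,0,0,0],[-0.2,30,-22,27,0,0,0],[-0.2,30,-22,27,0,0,0]]]}}

```text
clock: 28.82
tcp_pos: [0.3903, 0.3155, 0.2498]
orientation: [-0.487, -0.507, 0.513, 0.493]
force: [-0.6, -0.0, 0.4]
width: 0.0341
```

```bash
python3 - <<'E'
from h import *
s=st()
p=eyes.read_camera('top'); cv2.imwrite('pics/t13.png',p['img'][:,:,::-1])
cv2.imwrite('pics/t13z.png',cv2.resize(p['img'][105:185,220:350,::-1],None,fx=6,fy=6,interpolation=cv2.INTER_CUBIC))
m=getmask(p,'upstand'); u,f=fit([p],'upstand',U,[m[0].astype(float)]); print('upstand',u.round(4),f, m[1])
m=getmask(p,'keyboard')
if m:
    q,f=fit([p],'keyboard',U2W(-.051,-.01,0),[m[0].astype(float)]); print('kb',W2U(*q).round(4),'yaw rel upstand now',round(q[2]-u[2],4),f, m[1])
p=eyes.read_camera('scene'); cv2.imwrite('pics/s13.png',p['img'][:,:,::-1])
E
```

```text
t 28.82 tcp [0.3903 0.3155 0.2498] a 92.3 U [-0.3846  0.2903] F [-0.6 -0.   0.4] w 0.0341 q [-1.2   0.03  0.45  1.83 -0.02  1.3   0.87] R 0.502
upstand [0.7837 0.0377 0.0315] 0.07714663971861217 0.71
kb [-0.0506 -0.0077 -0.0053] yaw rel upstand now -0.0048 0.03582946336429309 0.94
```

View pics/t13.png

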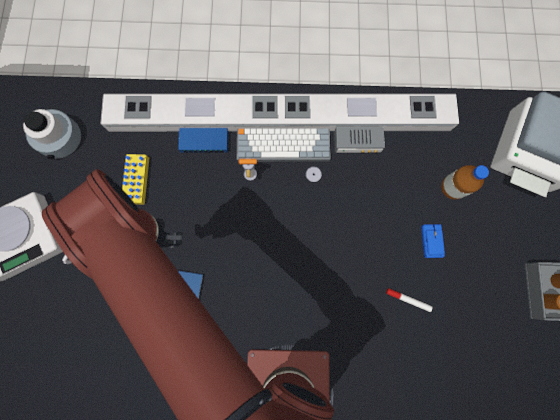

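View pics/s13.png

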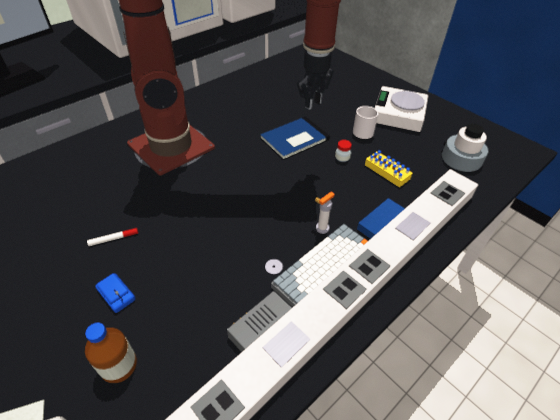

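View pics/t13z.png

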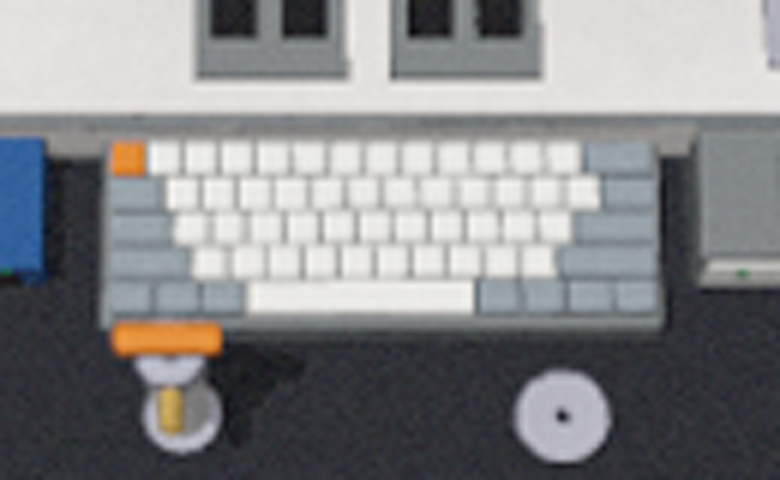

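```bash
python3 - <<'E'
from h import *
print(order.close_job()); st()
E
```

```text
the job is handed in; nothing more can be done
None
the job is handed in; nothing more can be done
```

The keyboard is in its bay, flat against the upstand as far as I could measure, with the space bar edge to the front. I handed the job in at about 29 s on the clock.

**How it went:** I pushed the keyboard forward while angling it to about 21°, then slid its left end in behind the gas tap. I eased the angle to about 14°, slid it farther left, then pushed the right end round until it lay flat. Two presses on the front edge, on the right half and near the middle, confirmed it was seated.

**Last checks:**
- **Position:** The keyboard's origin measured 50.6 mm in front of the upstand face (51 mm is parked) and about 8 mm right of the middle of the bay.
- **Flatness:** The fingertip stopped within 0.6 mm of the same depth at both press points, and 15 N moved it no farther. The camera fits of its angle to the upstand disagreed slightly, -0.001 and then -0.005 rad. The two zoomed pictures show no change, so I take that as fitting noise; a gap of up to about 1.5 mm at one end is not ruled out by camera alone.
- **Tap and surroundings:** The tap handle still lies along the bench as it started. Everything else visible in the final pictures looks unmoved, compared by eye. The fingers were clear of everything.

**One rougher moment:** the first seating press, with the fingertips, briefly reached about 44 N horizontally and 35 N vertically at the wrist. That is well under the 120 N wrist limit, and I backed off at once.

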